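# Strip a stacked controller into its board cradles

## Robot

A 7-joint arm with a two-finger parallel gripper is mounted at the origin on a cart in front of the work surface, level with it; the furniture and walls round the work are solid. World frame = base frame: x ahead of the robot, y to its left, z up, the work surface at z = 0. Lengths are in m, angles in rad, forces in N, time in s.
With the tool pointing down it reaches from about 0.35 to 0.9 m from the base axis. Payload 8.1 kg.
Tool frame: the origin (TCP) lies midway between the tips of the shut fingers; the grasp point (between the pads) lies 19 mm behind it; z points along the fingers, y is the line along which they close (so a half turn about z gives the same grasp; the last joint's range is limited). The gripper opens to 92 mm and grips with 3 to 60 N. Pads are 19 mm wide; open, the fingers measure 130 mm over their backs; the gripper's body (75 mm by 190 mm) begins 47 mm behind the grasp point.
Start: joints at [1.193, 0.434, 0.025, 1.573, -0.012, 1.134, -0.075], TCP at [0.17, -0.602, 0.199] pointing down, gripper open.
Joint ranges: [-2.62, 2.62], [-0.44, 2.09], [-1.27, 1.32], [0.08, 2.57], [-1.32, 4.46], [0.12, 2], [-2.74, 2.74]. Speed limits (rad/s): [2.22, 2.22, 3.01, 3.01, 3.14, 3.14, 3.14].

## Interface

Orientations are given as a rotation vector (axis times angle).
In Python, from cell import arm gives the robot as it stands.
- The arm moves only by the tool carry_out, never from a script. Its arguments are lists of equal length, an entry for each row: "claw": the finger opening in cm, from 0 to 9.18; "delta_pos": the shift along the tool's x, y, z in cm, a list of three; "angular": the turn, a rotation vector about the tool's x, y, z in rad, a list of three. In form: {"claw": [claw, ...], "delta_pos": [[dx, dy, dz], ...], "angular": [[ax, ay, az], ...]}. A call has 1 to 20 rows; each row shifts and turns the commanded pose from where the row before left it, along the tool's axes as they then stand; what a row does not reach is not made up. A row lasts 1/10 s, in which the tool goes at most 50 mm and 8.59 degrees, less where a joint would pass 70% of its speed; a pose out of reach is approached as far as the arm can. A call with a gripper value outside its range is refused whole. The fingers move at their own pace and stop on an object; "force" is the grip in N (left out, the last holds). Time passes only in rows, so rows that do not move let the fingers close. It gives the time, the measured TCP pose, the force, the opening and the grip force at its end, in the units of the state.
- arm.observe(): the state, without advancing time (a new reading comes with each control period).
- arm.get_image(name): name is "scene" or "top"; returns a dict with "frame" (480x640x3 uint8, red, green, blue), "mtx" (3x3 intrinsics, pixels), "dist" ([k1, k2, p1, p2, k3] as OpenCV has them; the pictures are not rectified), "T" (4x4, takes a point from camera to world coordinates). Camera axes: x right, y down, z forward; pixel columns grow to the right and rows downward; lengths in m; the calibration is good to about 2 mm. A picture is of the moment at which its call begins. There is no depth.
- arm.sign_off(): hands the job in; it is judged then, once.
Trained networks look in a picture, given as the dict that the camera call returned (one of the last four; its "shot" number tells which), for a name from the list of things; names that differ only in an ending like _2 or _b are one class to them, and where a whole thing is asked for, a point or a joint stands for the part that bears it (a point fixed in the world has none). Each returns a list of dicts, best first, with "conf" (0 to 1); they miss things now and then, are a little off and sometimes report something else, mostly with a low value. They report only what shows in the picture. A call takes as long as a camera call.
- arm.look_for(label, picture): "centre" ([column, row] as shares, 0 to 1, of the picture: columns of its width, rows of its height, amid what is visible of it).
- arm.trace(label, picture): "region" (480x640 bool, what is visible of it) and "centre" ([column, row] as shares, 0 to 1, of the picture: columns of its width, rows of its height, amid what is visible of it).
- arm.place_of(label, picture): "centre" ([column, row] as shares, 0 to 1, of the picture: columns of its width, rows of its height: a listed point, or the origin of a listed thing).
The state is a dict: "clock": time; "joints": joint angles; "dq": joint speeds; "joint_efforts": joint torques, N m; "position": TCP position; "ee_rot": TCP orientation; "force": force on the tool from outside, world axes, zero at the start; "ft_torque": the same for the moment, N m; "width": opening from 0.0 (shut) to 1.0 (fully open); "gripper_force": force on a finger pad.
Only numpy, scipy, OpenCV 4.12 (cv2) and the standard library are available. Lean on these libraries where they do the work, as an engineer would, in place of code of your own. Each camera call takes 0.05 s, during which the arm holds its last target. There are 200 camera calls.

## Task

The stacked controller has been unscrewed for repair: take it apart from the top down, one piece at a time. Stand the heat sink flat in the yellow parts tray, then set the red, the blue and the green board, in this order, each lengthwise between the corner stops of the cradle with strips of its own colour, with all four feet on the base. Draw each board straight up out of its connector, keep everything level, set it down without dropping it, and leave the screwdriver and the side cutters where they lie.

Things in the scene. Friction and masses are not known exactly. Their poses are not given: they have to be found in the camera images.
- heat_sink: Bright aluminium heat sink, 34 x 34 x 24 mm high, fins along its x, 60 g; lies loose on the processor in the middle of the red board, top of the stack. Origin: centre of underside; z up. Grip across its y from above (outer fins take the grip).
- radio_board: Red radio board 70 (x) x 44 (y) x 2.4 mm, 60 g, on 4 white spacers 20 long at its corners. Origin: under its centre, level with their feet; top face at 22.4. Grip its long edges at mid-length (across 44), fingertips to 8 below its underside. Its processor (28 square, top at 25.4) carries the heat sink. Header below at x=+18 is 6 deep in the blue board's socket, 2.5 play: lift straight 10 first.
- controller_board: Blue controller board 95 (x) x 56 (y) x 2.4 mm, 90 g, on 4 white spacers 20 long at its corners. Origin: under its centre, level with their feet; top face at 22.4. Grip its long edges at mid-length (across 56), fingertips to 8 below its underside. The red board stands loose on it. Header below at x=-30 is 6 deep in the green board's socket, 2.5 play: lift straight 10 first.
- power_board: Green power board 120 (x) x 68 (y) x 2.4 mm, 140 g, on 4 white spacers 14 long at its corners. Origin: under its centre, level with their feet; top face at 16.4. Grip its long edges at mid-length (across 68), fingertips to 8 below its underside. Bottom of the stack, stands on the table; the blue board stands loose on it. Parts on top up to 13 high.
- red_cradle: Fixed black cradle, red strips on both ends, 88 (x) x 62 (y) mm, for the red board (either way round). Origin: centre of underside, z up. Base 4 thick: the feet stand on it. Four L-shaped corner stops 14 high, inside faces 78 x 52 apart, 4 outside the board's outline (feet have 6 of play); long sides open for fingers between them.
- blue_cradle: Fixed black cradle, blue strips on both ends, 113 (x) x 74 (y) mm, for the blue board (either way round). Origin: centre of underside, z up. Base 4 thick: the feet stand on it. Four L-shaped corner stops 14 high, inside faces 103 x 64 apart, 4 outside the board's outline (feet have 6 of play); long sides open for fingers between them.
- green_cradle: Fixed black cradle, green strips on both ends, 138 (x) x 86 (y) mm, for the green board (either way round). Origin: centre of underside, z up. Base 4 thick: the feet stand on it. Four L-shaped corner stops 14 high, inside faces 128 x 76 apart, 4 outside the board's outline (feet have 6 of play); long sides open for fingers between them.
- parts_tray: Fixed yellow open parts tray, 112 (x) x 102 (y) x 14 mm high, walls and floor 3 thick; four white nuts (3 high, look only) lie along its -x end. Origin: centre of underside; z up. The heat sink goes flat on its floor, anywhere.
- screwdriver: Screwdriver with blue handle, 170 x 19 x 19 mm, loose, lying right of the work; a bystander. Origin: underside, middle of its length.
- side_cutters: Side cutters with red handles, 118 x 52 x 11 mm, loose, lying flat right of the screwdriver; a bystander. Origin: underside, middle.

How it is judged:
On the way, in this order (a step that is already met when the one before it is completed fails the run):
1. the heat sink stands flat in the yellow parts tray, released (x of heat_sink in the frame of parts_tray between -0.04 and 0.04 m and y of heat_sink in the frame of parts_tray between -0.035 and 0.035 m and z of heat_sink in the frame of parts_tray between 0.001 and 0.006 m and angle between heat_sink's own z axis and vertical below 0.06 rad and contact force between the fingers and heat_sink below 0.1 N and linear speed of heat_sink below 0.03 m/s), for 0.2 s.
2. the red radio board stands in the cradle with red strips, released (horizontal distance between radio_board and red_cradle below 0.01 m and z of radio_board in the frame of red_cradle between 0.002 and 0.0065 m and angle between radio_board's own z axis and vertical below 0.06 rad and angle between the x axis of radio_board and the x axis of red_cradle, either way round below 0.2 rad and contact force between the fingers and radio_board below 0.1 N and linear speed of radio_board below 0.03 m/s), for 0.2 s.
3. the blue controller board stands in the cradle with blue strips, released (horizontal distance between controller_board and blue_cradle below 0.01 m and z of controller_board in the frame of blue_cradle between 0.002 and 0.0065 m and angle between controller_board's own z axis and vertical below 0.06 rad and angle between the x axis of controller_board and the x axis of blue_cradle, either way round below 0.2 rad and contact force between the fingers and controller_board below 0.1 N and linear speed of controller_board below 0.03 m/s), for 0.2 s.
4. the green power board stands in the cradle with green strips, released (horizontal distance between power_board and green_cradle below 0.01 m and z of power_board in the frame of green_cradle between 0.002 and 0.0065 m and angle between power_board's own z axis and vertical below 0.06 rad and angle between the x axis of power_board and the x axis of green_cradle, either way round below 0.2 rad and contact force between the fingers and power_board below 0.1 N and linear speed of power_board below 0.03 m/s), for 0.2 s.
At the end, for the whole second after the job is handed in: Heat sink flat on the tray floor; red, blue and green board each in the cradle of its colour: centre within 10 mm, feet on the base (origin 2 to 6.5 mm above the cradle's), level within 3.5 degrees, lengthwise within 11 degrees, either way round; all released and at rest (all of step 1 and all of step 2 and all of step 3 and all of step 4 and angular speed of each of heat_sink, radio_board, controller_board, power_board below 0.2 rad/s); the robot touches nothing.
It fails at once if the heat sink or a board is tipped by more than 30 degrees (angle between any of heat_sink, radio_board, controller_board, power_board's own z axis and vertical above 0.52 rad).
It fails at once if the heat sink or a board is dropped (falls free by more than about 25 mm) ((linear speed of heat_sink above 0.7 m/s and contact force between the fingers and heat_sink below 0.1 N) or (linear speed of radio_board above 0.7 m/s and contact force between the fingers and radio_board below 0.1 N) or (linear speed of controller_board above 0.7 m/s and contact force between the fingers and controller_board below 0.1 N) or (linear speed of power_board above 0.7 m/s and contact force between the fingers and power_board below 0.1 N)).
It fails at once if the screwdriver or the side cutters are shifted by more than 25 mm (distance of any of screwdriver, side_cutters from where it was at the start of the episode above 0.025 m).
It also fails if it takes over 122 s, if anything falls off the work surface, if the arm or the gripper's body presses on something with over 40 N, if the wrist force passes 120 N, or if a joint passes its speed limit or range.

## Working session

There is one attempt and no reset: what is moved stays moved. The work goes in short steps, Python scripts to look and compute and a tool call to move; the robot and the scene stay as the last step left them, time stands still between calls to the robot, and variables do not carry over. Pictures are saved under pics/ and viewed, at most 14 in all, crops included, and the job is handed in when it is done.

Besides the shell and the picture viewer there is one more tool, called after ">>>" by a JSON object that holds its "name" and its "arguments". carry_out: Moves the arm, as the interface text tells. Its arguments: {"type":"object","properties":{"claw":{"type":"array","items":{"type":"number"}},"delta_pos":{"type":"array","items":{"type":"array","items":{"type":"number"}}},"angular":{"type":"array","items":{"type":"array","items":{"type":"number"}}},"force":{"type":"number"}},"required":["claw","delta_pos","angular"]}

```bash
mkdir -p pics; ls; python3 - <<'E'
from cell import arm
import cv2,numpy as np
s=arm.observe()
print({k:np.round(v,3).tolist() for k,v in s.items()})
for n in("scene","top"):
    p=arm.get_image(n); cv2.imwrite(f"pics/{n}0.png",p["frame"][:,:,::-1])
    print(n,p["mtx"],p["dist"],p["T"].round(3))
    for l in "heat_sink radio_board controller_board power_board red_cradle blue_cradle green_cradle parts_tray screwdriver side_cutters".split():
        print(l,[(np.round(d["centre"],3).tolist(),round(d["conf"],2)) for d in arm.place_of(l,p)[:2]])
E
```

```text
pics
{'clock': 0.0, 'joints': [1.193, 0.435, 0.025, 1.574, -0.012, 1.134, -0.075], 'dq': [-0.001, -0.001, 0.001, 0.0, 0.0, -0.0, -0.0], 'joint_efforts': [-0.0, -66.785, 0.985, -31.447, -0.061, 0.043, 0.0], 'position': [0.169, -0.601, 0.198], 'ee_rot': [-3.111, -0.43, 0.001], 'force': [-0.376, -0.188, -0.228], 'ft_torque': [0.006, -0.009, -0.013], 'gripper_force': 0.0, 'width': 0.998}
scene [[439.0123       0.         313.34787553]
 [  0.         439.0123     237.33599593]
 [  0.           0.           1.        ]] [0.0101114 0.        0.        0.        0.       ] [[-0.666 -0.479  0.571 -0.125]
 [-0.746  0.426 -0.512  0.648]
 [ 0.002 -0.767 -0.641  0.832]
 [ 0.     0.     0.     1.   ]]
heat_sink [([0.596, 0.468], 0.73)]
radio_board [([0.593, 0.485], 0.54)]
controller_board [([0.591, 0.506], 0.58)]
power_board [([0.59, 0.512], 0.61)]
red_cradle [([0.518, 0.562], 0.93)]
blue_cradle [([0.437, 0.635], 0.71)]
green_cradle [([0.347, 0.722], 0.84)]
parts_tray [([0.322, 0.627], 0.95)]
screwdriver [([0.634, 0.474], 0.67)]
side_cutters [([0.659, 0.457], 0.72)]
top [[510.27476117   0.         318.20279591]
 [  0.         510.27476117 237.66129974]
 [  0.           0.           1.        ]] [-0.00366131  0.          0.          0.          0.        ] [[-0.015 -0.991  0.137  0.389]
 [-1.     0.011 -0.029  0.057]
 [ 0.027 -0.137 -0.99   1.199]
 [ 0.     0.     0.     1.   ]]
heat_sink [([0.608, 0.566], 0.67)]
radio_board [([0.604, 0.56], 0.59)]
controller_board [([0.605, 0.563], 0.85)]
power_board [([0.601, 0.562], 0.85), ([0.247, 0.572], 0.3)]
red_cradle [([0.486, 0.56], 0.84), ([0.602, 0.567], 0.46)]
blue_cradle [([0.365, 0.562], 0.62), ([0.603, 0.565], 0.28)]
green_cradle []
parts_tray [([0.28, 0.431], 0.6)]
screwdriver [([0.687, 0.561], 0.9)]
side_cutters [([0.73, 0.575], 0.66)]
```

```bash
python3 - <<'E'
import cv2
a=cv2.imread("pics/top0.png")
cv2.imwrite("pics/top0c.png",cv2.resize(a[170:350,120:500],(800,379),interpolation=cv2.INTER_CUBIC))
E
```

```text
(no output)
```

View pics/scene0.png

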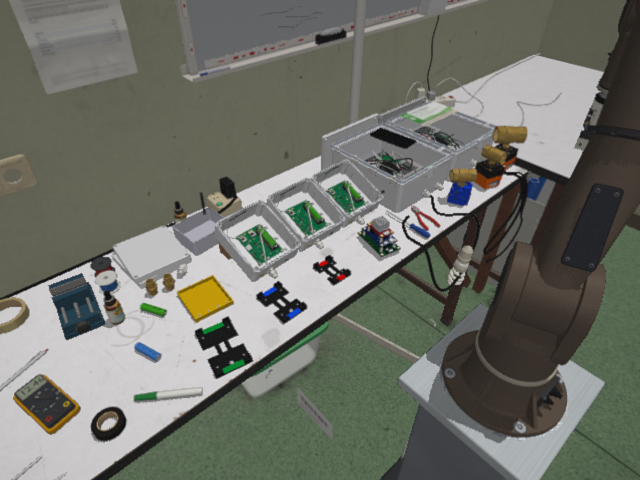

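View pics/top0.png

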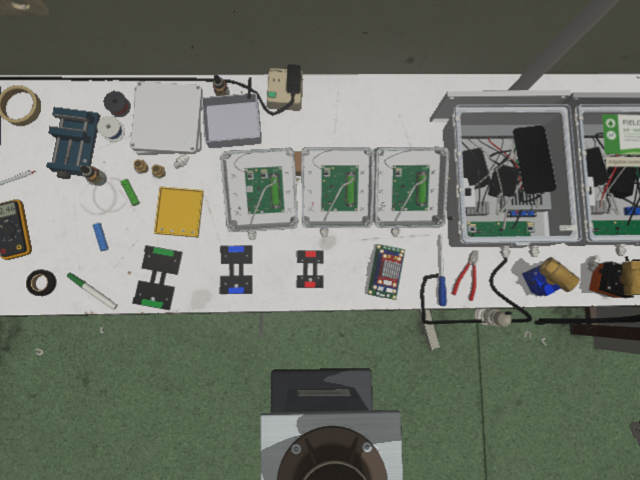

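The scene view shows the stack at about (378,235) and the red, blue and green cradles at (332,268), (281,300) and (222,347). The tray is at (205,297). In the top view the stack is at (387,271), the cradles at (310,269), (237,270) and (158,277), the tray at (179,212), and the tools at (441,285) and (466,275).

```bash
cat > h.py <<'E'
from cell import arm
import cv2,numpy as np
from scipy.spatial.transform import Rotation as R
def plane(p,uv,z):
    uv=np.asarray(uv,float).reshape(-1,1,2)
    n=cv2.undistortPoints(uv,p["mtx"],p["dist"]).reshape(-1,2)
    d=np.c_[n,np.ones(len(n))]@p["T"][:3,:3].T; o=p["T"][:3,3]
    return (o+d*((z-o[2])/d[:,2])[:,None])[:,:2]
def rect(p,label,z,k=0):
    r=arm.trace(label,p)
    if not r: return None
    m=r[0]["region"].astype(np.uint8)
    v,u=np.nonzero(m); w=plane(p,np.c_[u,v],z)
    (c,s,a)=cv2.minAreaRect((w*1000).astype(np.float32))
    if s[0]<s[1]: s=s[::-1]; a+=90
    a=(a+90)%180-90
    return np.round(c,1),np.round(s,1),round(a,1),r[0]["conf"],m.sum()
def org(p,label,z):
    r=arm.place_of(label,p)
    return [(plane(p,np.array(d["centre"])*[640,480],z)[0].round(4).tolist(),round(d["conf"],2)) for d in r[:1]]
Z=dict(heat_sink=(.0642,.0882),radio_board=(.0388,.0612),controller_board=(.0164,.0388),power_board=(0,.0164),red_cradle=(0,.009),blue_cradle=(0,.009),green_cradle=(0,.009),parts_tray=(0,.014))
def allof(names=Z,cams=("top","scene")):
    for n in cams:
        p=arm.get_image(n)
        for l in names: print(n,l,org(p,l,Z[l][0]),rect(p,l,Z[l][1]))
E
python3 - <<'E'
from h import *
allof()
E
```

```text
top heat_sink [([0.4625, -0.1295], 0.76)] (array([ 469.9, -133.1]), array([37.1, 34.8]), 78.7, 0.73, np.uint64(267))
top radio_board [([0.4641, -0.1231], 0.58)] None
top controller_board [([0.4748, -0.1317], 0.74)] (array([ 470.4, -134.1]), array([97.6, 58.4]), -11.9, 0.57, np.uint64(441))
top power_board [([0.4732, -0.1315], 0.65)] (array([ 471.1, -133.9]), array([120.9,  69.2]), -11.4, 0.62, np.uint64(467))
top red_cradle [([0.4816, 0.046], 0.68)] (array([480.6,  41.2]), array([86.5, 58.6]), -0.7, 0.63, np.uint64(775))
top blue_cradle [([0.4828, 0.2193], 0.61)] (array([482.7, 214.3]), array([114.5,  73.9]), 0.1, 0.79, np.uint64(1320))
top green_cradle [([0.4653, 0.3984], 0.67)] (array([465.9, 395.3]), array([137.1,  88. ]), -11.3, 0.74, np.uint64(1854))
top parts_tray [([0.625, 0.3556], 0.96)] (array([480.9,  42.3]), array([89.6, 63.5]), -3.1, 0.74, np.uint64(845))
scene heat_sink [([0.4661, -0.1374], 0.49)] (array([ 459.1, -123.2]), array([56.9, 49.7]), -14.4, 0.56, np.uint64(196))
scene radio_board [([0.4698, -0.1467], 0.74)] (array([ 462., -130.]), array([85.9, 55.8]), -16.1, 0.74, np.uint64(173))
scene controller_board [([0.47, -0.1305], 0.58)] (array([ 464.8, -128. ]), array([115.7,  69.1]), -13.0, 0.49, np.uint64(339))
scene power_board [([0.453, -0.1361], 0.6)] (array([ 465.7, -129.9]), array([127.5,  71.2]), -13.8, 0.7, np.uint64(325))
scene red_cradle [([0.4879, 0.0416], 0.71)] (array([476.9,  43.8]), array([99.2, 71.4]), -3.6, 0.75, np.uint64(551))
scene blue_cradle [([0.4816, 0.2232], 0.66)] (array([477.8, 216.3]), array([121.2,  78.6]), -0.4, 0.83, np.uint64(932))
scene green_cradle [([0.4718, 0.394], 0.69)] (array([461.9, 396.4]), array([144.2,  85. ]), -11.0, 0.86, np.uint64(1652))
scene parts_tray [([0.6144, 0.3548], 0.97)] (array([610.6, 350.6]), array([123.1, 108.4]), -5.5, 0.69, np.uint64(1559))
```

View pics/top0c.png

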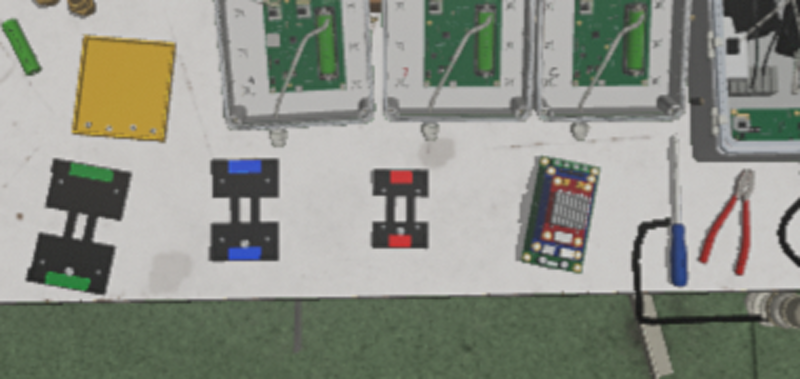

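Top-down crop: tray centre at about (125,88), with its nuts towards the robot. The stack is at (560,215), yawed about −12°. The green cradle is yawed the same way, and the red and blue cradles are nearly straight. Next I'll refine the tray and strip positions and work out the first move.

```bash
cat >> h.py <<'E'
def go(x,y,z,yaw):
    s=arm.observe(); r=R.from_rotvec(s["ee_rot"]); t=np.radians(yaw)
    c,q=np.cos(t),np.sin(t)
    T=R.from_matrix(np.array([[c,q,0],[q,-c,0],[0,0,-1.]]))
    p=s["position"]; d=T.inv().apply(np.array([x,y,z])-p)*100
    print("clock",round(s["clock"],2),"pos",np.round(p,4),"turn",(r.inv()*T).as_rotvec().round(3),"then cm",d.round(2),"w",round(s["width"],3),"gf",round(s["gripper_force"],1),"F",np.round(s["force"],1))
E
python3 - <<'E'
from h import *
p=arm.get_image("top"); hsv=cv2.cvtColor(p["frame"],cv2.COLOR_RGB2HSV)
def blobs(lo,hi,z,box,name,mn=15):
    m=cv2.inRange(hsv,lo,hi); k=np.zeros_like(m); a,b,c,d=box; k[b:d,a:c]=m[b:d,a:c]
    n,_,st,ce=cv2.connectedComponentsWithStats(k)
    cs=[plane(p,ce[i],z)[0] for i in range(1,n) if st[i,4]>=mn]
    print(name,np.round(cs,4).tolist(),[int(st[i,4]) for i in range(1,n)])
    if len(cs)==2:
        d=cs[1]-cs[0]; print("  mid",(cs[0]+cs[1])/2,"yaw",(np.degrees(np.arctan2(d[1],d[0]))+90)%180-90)
    return k
blobs((0,150,100),(8,255,255),.008,(290,240,330,295),"red")
blobs((105,130,80),(130,255,255),.008,(215,240,260,300),"blue")
blobs((45,100,60),(80,255,255),.008,(130,240,190,315),"green")
k=blobs((18,130,100),(32,255,255),.014,(145,180,210,245),"tray",200)
v,u=np.nonzero(k); print(cv2.minAreaRect((plane(p,np.c_[u,v],.014)*1000).astype(np.float32)))
print("box corner",plane(p,[[222,150],[228,228]],.06))
go(.4705,-.134,.17,-11.6)
E
```

```text
red [[0.5148, 0.0412], [0.4445, 0.044]] [50, 50]
  mid [0.47963693 0.04263013] yaw -2.309665915362416
blue [[0.5294, 0.2154], [0.4338, 0.2151]] [91, 90]
  mid [0.48156338 0.21525529] yaw 0.1780747506518594
green [[0.5247, 0.3845], [0.4061, 0.4073]] [113, 126]
  mid [0.46538605 0.39589014] yaw -10.851081214913279
tray [[0.6185, 0.3495]] [1947]
((618.208984375, 349.55718994140625), (100.7151870727539, 109.43394470214844), 84.59012603759766)
box corner [[0.75173637 0.24163697]
 [0.57016693 0.22629406]]
clock 2.85 pos [ 0.1696 -0.6016  0.1987] turn [0.    0.    0.477] then cm [ 20.08 -51.85   2.87] w 1.002 gf 0.0 F [-0.1  1.3 -0.1]
```

>>> {"name": "carry_out", "arguments": {"claw": [9, 9, 9, 9, 9, 9, 9, 9, 9, 9, 9, 9, 9, 9, 9, 9, 9, 9, 9, 9], "delta_pos": [[0, 0, 0], [0, 0, 0], [0, 0, 0], [0, 0, 0], [1.34, -3.46, 0.19], [1.34, -3.46, 0.19], [1.34, -3.46, 0.19], [1.34, -3.46, 0.19], [1.34, -3.46, 0.19], [1.34, -3.46, 0.19], [1.34, -3.46, 0.19], [1.34, -3.46, 0.19], [1.34, -3.46, 0.19], [1.34, -3.46, 0.19], [1.34, -3.46, 0.19], [1.34, -3.46, 0.19], [1.34, -3.46, 0.19], [1.34, -3.46, 0.19], [1.34, -3.46, 0.19], [0, 0, 0]], "angular": [[0, 0, 0.12], [0, 0, 0.12], [0, 0, 0.12], [0, 0, 0.12], [0, 0, 0], [0, 0, 0], [0, 0, 0], [0, 0, 0], [0, 0, 0], [0, 0, 0], [0, 0, 0], [0, 0, 0], [0, 0, 0], [0, 0, 0], [0, 0, 0], [0, 0, 0], [0, 0, 0], [0, 0, 0], [0, 0, 0], [0, 0, 0]], "force": 15}}

```text
clock: 4.85
position: [0.4748, -0.1292, 0.1703]
ee_rot: [-3.124, 0.31, -0.002]
force: [0.1, 0.3, -0.4]
width: 0.978
gripper_force: 0.0
```

```bash
python3 - <<'E'
from h import *
go(.470,-.1335,.074,-11.6)
for n in("scene","top"):
    p=arm.get_image(n)
    f=p["frame"]; f=f[180:280,320:450] if n=="scene" else f[210:320,320:460]
    cv2.imwrite(f"pics/{n}1.png",cv2.resize(f,None,fx=5,fy=5,interpolation=cv2.INTER_CUBIC)[:,:,::-1])
E
```

```text
clock 4.85 pos [ 0.4748 -0.1292  0.1703] turn [-0.002 -0.001  0.004] then cm [-0.39  0.52  9.63] w 0.978 gf 0.0 F [ 0.1  0.3 -0.4]
```

View pics/scene1.png

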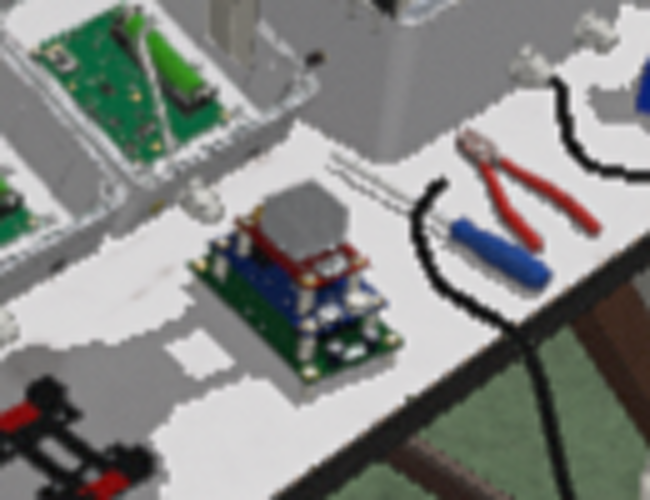

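The stack stands clear at about (300,270) in the crop, heat sink on top. The tools lie well to the right. I'll correct the offset and descend.

>>> {"name": "carry_out", "arguments": {"claw": [9, 9, 9, 9, 9, 9, 9, 9], "delta_pos": [[-0.2, 0.26, 0], [-0.2, 0.26, 0], [0, 0, 1], [0, 0, 2], [0, 0, 2], [0, 0, 1], [0, 0, 0], [0, 0, 0]], "angular": [[0, 0, 0], [0, 0, 0], [0, 0, 0], [0, 0, 0], [0, 0, 0], [0, 0, 0], [0, 0, 0], [0, 0, 0]]}}

```text
clock: 5.75
position: [0.4673, -0.1389, 0.1105]
ee_rot: [3.125, -0.322, -0.0]
force: [0.1, -0.4, -0.0]
width: 0.979
gripper_force: 0.0
```

```bash
python3 - <<'E'
from h import *
go(.470,-.1335,.074,-11.6)
go(.470,-.1335,.074,-11.6)
E
```

```text
clock 5.75 pos [ 0.4673 -0.1389  0.1105] turn [ 0.     0.    -0.003] then cm [ 0.16 -0.59  3.65] w 0.979 gf 0.0 F [ 0.1 -0.4 -0. ]
clock 5.75 pos [ 0.4673 -0.1389  0.1105] turn [ 0.     0.    -0.003] then cm [ 0.16 -0.59  3.65] w 0.979 gf 0.0 F [ 0.1 -0.4 -0. ]
```

>>> {"name": "carry_out", "arguments": {"claw": [9, 9, 9, 9, 9, 9, 9, 9], "delta_pos": [[0.08, -0.3, 0], [0.08, -0.29, 0], [0, 0, 0.8], [0, 0, 1], [0, 0, 0], [0, 0, 0], [0, 0, 0], [0, 0, 0]], "angular": [[0, 0, 0], [0, 0, 0], [0, 0, 0], [0, 0, 0], [0, 0, 0], [0, 0, 0], [0, 0, 0], [0, 0, 0]]}}

```text
clock: 6.55
position: [0.4701, -0.1334, 0.0924]
ee_rot: [3.125, -0.322, 0.001]
force: [-0.3, 1.2, -0.6]
width: 0.979
gripper_force: 0.0
```

```bash
python3 - <<'E'
from h import *
go(.470,-.1335,.074,-11.6)
E
```

```text
clock 6.55 pos [ 0.4701 -0.1334  0.0924] turn [ 0.    -0.    -0.003] then cm [-0.01  0.02  1.84] w 0.979 gf 0.0 F [-0.3  1.2 -0.6]
```

>>> {"name": "carry_out", "arguments": {"claw": [9, 9, 9, 2.5, 2.5, 2.5, 2.5, 2.5, 2.5, 2.5, 2.5, 2.5, 2.5, 2.5, 2.5], "delta_pos": [[0, 0, 0.9], [0, 0, 0.9], [0, 0, 0], [0, 0, 0], [0, 0, 0], [0, 0, 0], [0, 0, 0], [0, 0, 0], [0, 0, 0], [0, 0, 0], [0, 0, 0], [0, 0, -0.5], [0, 0, -1], [0, 0, -1], [0, 0, 0]], "angular": [[0, 0, 0], [0, 0, 0], [0, 0, 0], [0, 0, 0], [0, 0, 0], [0, 0, 0], [0, 0, 0], [0, 0, 0], [0, 0, 0], [0, 0, 0], [0, 0, 0], [0, 0, 0], [0, 0, 0], [0, 0, 0], [0, 0, 0]], "force": 15}}

```text
clock: 8.05
position: [0.4712, -0.1335, 0.1011]
ee_rot: [3.125, -0.322, 0.005]
force: [0.5, 0.3, -0.4]
width: 0.274
gripper_force: 0.0
```

```bash
python3 - <<'E'
from h import *
go(.610,.365,.12,-6)
E
```

```text
clock 8.05 pos [ 0.4712 -0.1335  0.1011] turn [ 0.    -0.003 -0.101] then cm [  8.59 -51.03  -1.89] w 0.274 gf 0.0 F [ 0.5  0.3 -0.4]
```

The fingers shut to 25 mm, so they are not holding the 34 mm heat sink. I'll take a picture.

```bash
python3 - <<'E'
from h import *
L=[]
for n in("scene","top"):
    p=arm.get_image(n)
    f=p["frame"]; f=f[170:270,310:440] if n=="scene" else f[210:320,320:460]
    L.append(cv2.resize(f,(400,330),interpolation=cv2.INTER_CUBIC)[:,:,::-1])
cv2.imwrite("pics/b.png",np.hstack(L))
E
```

```text
(no output)
```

View pics/b.png

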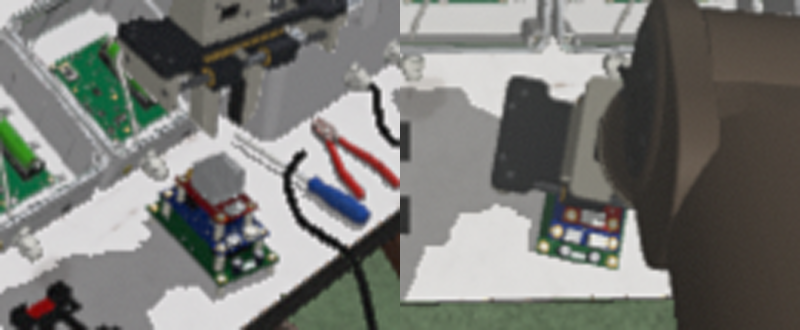

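The stack is intact. In the scene view (left) the finger tips appear beyond it, at about pixel (385,211). I'll compare that with the projected TCP.

```bash
cat >> h.py <<'E'
def proj(p,X):
    Ti=np.linalg.inv(p["T"]); r=cv2.Rodrigues(Ti[:3,:3])[0]
    return cv2.projectPoints(np.array(X,float).reshape(-1,1,3),r,Ti[:3,3],p["mtx"],p["dist"])[0].reshape(-1,2)
E
python3 - <<'E'
from h import *
s=arm.observe(); P=s["position"]; print(P,s["joints"].round(3) if hasattr(s["joints"],"round") else s["joints"])
L=[]
for n in("scene","top"):
    p=arm.get_image(n); f=p["frame"].copy()
    pts=[P,P+[0,0,.066],[.4705,-.134,.0882],[.4705,-.134,0],[.4806,.042,.004],[.465,.396,.004]]
    q=proj(p,pts); print(n,q.round(1).tolist())
    for i,(u,v) in enumerate(q): cv2.drawMarker(f,(int(round(u)),int(round(v))),(255,0,255) if i<2 else (255,255,0),cv2.MARKER_CROSS,7,1)
    L.append(cv2.resize(f[150:310,250:460] ,(400,305),interpolation=cv2.INTER_CUBIC)[:,:,::-1])
cv2.imwrite("pics/c.png",np.hstack(L))
E
```

```text
[ 0.47030623 -0.13340332  0.09977262] [ 0.285  0.339 -0.149  2.01   0.07   0.796 -1.68 ]
scene [[380.6, 216.9], [383.1, 197.1], [380.3, 220.1], [377.2, 244.2], [330.9, 269.5], [222.5, 345.5]]
top [[391.7, 268.9], [397.2, 266.4], [391.1, 269.2], [384.8, 272.0], [310.2, 268.6], [157.7, 277.3]]
```

View pics/c.png

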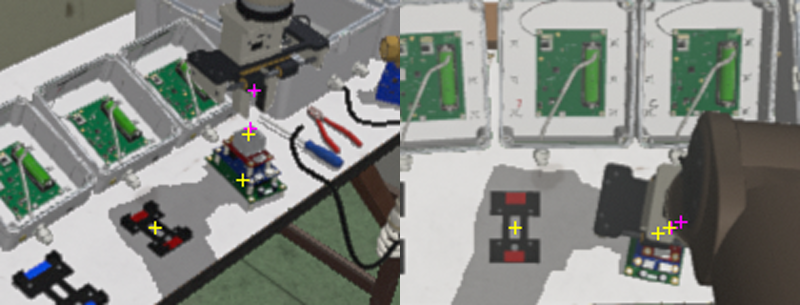

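The projected TCP falls at (381,217), on the heat sink's top, but the visible finger tips look higher, near (382,209). I need a closer look to see whether that offset is vertical or horizontal.

```bash
python3 - <<'E'
from h import *
L=[]
s=arm.observe(); P=np.array(s["position"]); r=R.from_rotvec(s["ee_rot"])
for n,(a,b) in dict(scene=(340,150),top=(340,205)).items():
    p=arm.get_image(n); f=p["frame"][b:b+90,a:a+80].copy()
    g=cv2.resize(f,(400,450),interpolation=cv2.INTER_NEAREST)
    for t in ([0,0,0],[0,.0125,0],[0,-.0125,0],[0,.095,-.066],[0,-.095,-.066]):
        u,v=(proj(p,P+r.apply(t))[0]-[a,b]+.5)*5; cv2.drawMarker(g,(int(u),int(v)),(255,0,255),cv2.MARKER_CROSS,9,1)
    L.append(g[:,:,::-1])
cv2.imwrite("pics/d.png",np.hstack(L))
E
```

```text
(no output)
```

View pics/d.png

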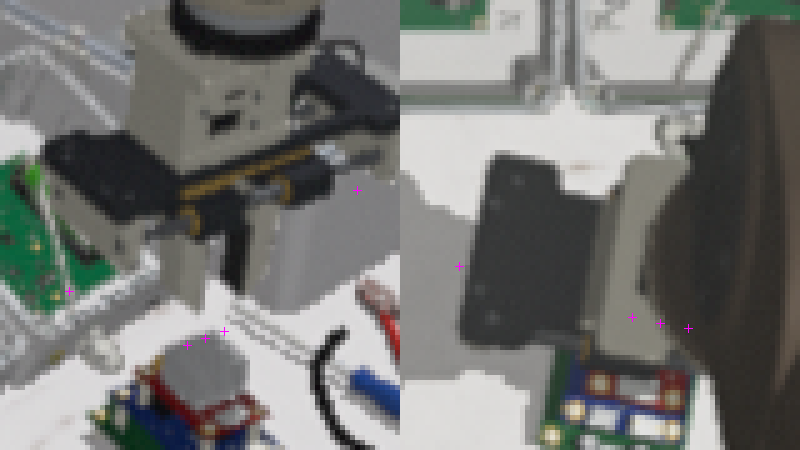

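In the enlarged scene view the real finger tips are at about (384,209), but the reported TCP projects to (381,218). The stack and board markers line up, so the tips sit roughly 28 mm higher than I assumed. Open fingers straddle the whole stack, so I'll open them, go lower and look again.

>>> {"name": "carry_out", "arguments": {"claw": [9.1, 9.1, 9.1, 9.1, 9.1, 9.1, 9.1, 9.1, 9.1, 9.1, 9.1, 9.1], "delta_pos": [[0, 0, 0], [0, 0, 0], [0, 0, 0], [0, 0, 0], [0, 0, 0], [0, 0, 1.5], [0, 0, 1.5], [0, 0, 1], [0, 0, 0.8], [0, 0, 0], [0, 0, 0], [0, 0, 0]], "angular": [[0, 0, 0], [0, 0, 0], [0, 0, 0], [0, 0, 0], [0, 0, 0], [0, 0, 0], [0, 0, 0], [0, 0, 0], [0, 0, 0], [0, 0, 0], [0, 0, 0], [0, 0, 0]]}}

```text
clock: 9.55
position: [0.4704, -0.1334, 0.0517]
ee_rot: [3.125, -0.322, 0.001]
force: [0.2, -0.9, 1.2]
width: 0.989
gripper_force: 0.0
```

```bash
python3 - <<'E'
from h import *
s=arm.observe(); P=np.array(s["position"]); r=R.from_rotvec(s["ee_rot"]); print(P)
n,(a,b)="scene",(340,160)
p=arm.get_image(n); f=p["frame"][b:b+90,a:a+100].copy()
g=cv2.resize(f,(800,600)[:2] if 0 else (660,594),interpolation=cv2.INTER_CUBIC)
for t in ([0,0,0],[0,.046,0],[0,-.046,0],[0,.095,-.066],[0,-.095,-.066]):
    u,v=(proj(p,P+r.apply(t))[0]-[a,b]+.5)*6.6; cv2.drawMarker(g,(int(u),int(v)),(255,0,255),cv2.MARKER_CROSS,9,1)
cv2.imwrite("pics/e.png",g[:,:,::-1])
E
```

```text
[ 0.47039673 -0.13335379  0.05173336]
```

View pics/e.png

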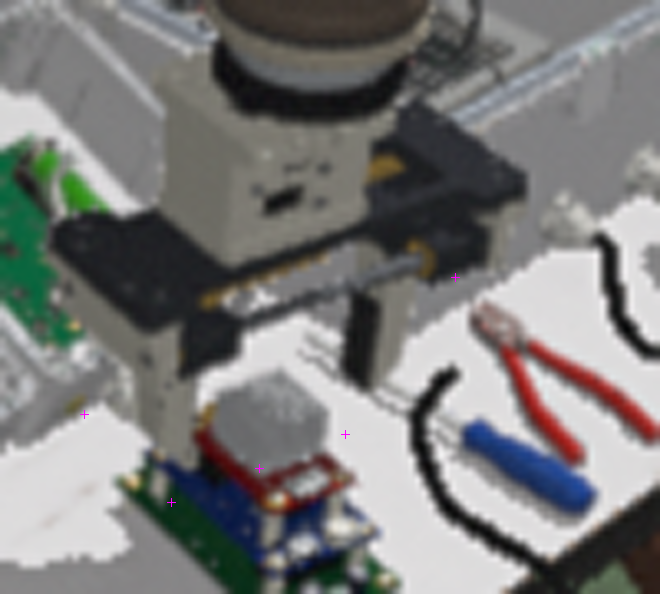

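The heat sink, at about (270,420) in the crop, is between the open fingers. The tips at (180,468) and (370,385) are again about 20 mm above the reported height. I'll close and read the width.

>>> {"name": "carry_out", "arguments": {"claw": [2.8, 2.8, 2.8, 2.8, 2.8, 2.8, 2.8, 2.8], "delta_pos": [[0, 0, 0], [0, 0, 0], [0, 0, 0], [0, 0, 0], [0, 0, 0], [0, 0, 0], [0, 0, 0], [0, 0, 0]], "angular": [[0, 0, 0], [0, 0, 0], [0, 0, 0], [0, 0, 0], [0, 0, 0], [0, 0, 0], [0, 0, 0], [0, 0, 0]], "force": 10}}

```text
clock: 10.4
position: [0.4699, -0.1333, 0.0512]
ee_rot: [3.125, -0.322, -0.0]
force: [-0.2, -1.1, 0.9]
width: 0.368
gripper_force: 10.0
```

Width is 33.9 mm with 10 N, so it holds the heat sink. I'll lift it straight up.

>>> {"name": "carry_out", "arguments": {"claw": [2.8, 2.8, 2.8, 2.8, 2.8, 2.8, 2.8, 2.8, 2.8], "delta_pos": [[0, 0, -0.3], [0, 0, -0.5], [0, 0, -1], [0, 0, -1.5], [0, 0, -2], [0, 0, -1.7], [0, 0, 0], [0, 0, 0], [0, 0, 0]], "angular": [[0, 0, 0], [0, 0, 0], [0, 0, 0], [0, 0, 0], [0, 0, 0], [0, 0, 0], [0, 0, 0], [0, 0, 0], [0, 0, 0]], "force": 15}}

```text
clock: 11.3
position: [0.4694, -0.1332, 0.1207]
ee_rot: [-3.125, 0.322, 0.002]
force: [-0.4, -0.1, -1.3]
width: 0.368
gripper_force: 15.0
```

```bash
python3 - <<'E'
from h import *
go(.610,.365,.12,-6)
E
```

```text
clock 11.3 pos [ 0.4694 -0.1332  0.1207] turn [-0.     0.001 -0.101] then cm [  8.78 -51.01   0.07] w 0.368 gf 15.0 F [-0.4 -0.1 -1.3]
```

>>> {"name": "carry_out", "arguments": {"claw": [2.8, 2.8, 2.8, 2.8, 2.8, 2.8, 2.8, 2.8, 2.8, 2.8, 2.8, 2.8, 2.8, 2.8, 2.8, 2.8, 2.8, 2.8, 2.8, 2.8], "delta_pos": [[0, 0, 0], [0.29, -1.7, 0], [0.5, -3, 0], [0.55, -3.2, 0], [0.55, -3.2, 0], [0.55, -3.2, 0], [0.55, -3.2, 0], [0.55, -3.2, 0], [0.55, -3.2, 0], [0.55, -3.2, 0], [0.55, -3.2, 0], [0.55, -3.2, 0], [0.55, -3.2, 0], [0.55, -3.2, 0], [0.55, -3.2, 0], [0.55, -3.2, 0], [0.55, -3.2, 0], [0.29, -1.5, 0], [0, 0, 0], [0, 0, 0]], "angular": [[0, 0, -0.1], [0, 0, 0], [0, 0, 0], [0, 0, 0], [0, 0, 0], [0, 0, 0], [0, 0, 0], [0, 0, 0], [0, 0, 0], [0, 0, 0], [0, 0, 0], [0, 0, 0], [0, 0, 0], [0, 0, 0], [0, 0, 0], [0, 0, 0], [0, 0, 0], [0, 0, 0], [0, 0, 0], [0, 0, 0]]}}

```text
clock: 13.3
position: [0.6103, 0.3639, 0.1198]
ee_rot: [3.135, -0.165, -0.003]
force: [-0.8, -0.0, -0.5]
width: 0.368
gripper_force: 15.0
```

>>> {"name": "carry_out", "arguments": {"claw": [2.8, 2.8, 2.8, 2.8, 2.8, 2.8, 2.8, 2.8], "delta_pos": [[0, 0, 1], [0, 0, 1.5], [0, 0, 1.5], [0, 0, 1.5], [0, 0, 1], [0, 0, 0], [0, 0, 0], [0, 0, 0]], "angular": [[0, 0, 0], [0, 0, 0], [0, 0, 0], [0, 0, 0], [0, 0, 0], [0, 0, 0], [0, 0, 0], [0, 0, 0]]}}

```text
clock: 14.1
position: [0.6113, 0.3651, 0.057]
ee_rot: [-3.136, 0.165, -0.002]
force: [-0.3, 0.8, -0.9]
width: 0.368
gripper_force: 15.0
```

```bash
python3 - <<'E'
from h import *
go(.610,.365,-.010,-6)
for n in("scene","top"):
    p=arm.get_image(n); print(org(p,"heat_sink",.068),rect(p,"heat_sink",.08))
E
```

```text
clock 14.1 pos [0.6113 0.3651 0.057 ] turn [-0.001 -0.001 -0.001] then cm [-0.13  0.03  6.7 ] w 0.368 gf 15.0 F [-0.3  0.8 -0.9]
[([0.4157, -0.0687], 0.64)] (array([609.5, 362.8]), array([62. , 37.9]), -21.6, 0.75, np.uint64(255))
[([0.4685, -0.1282], 0.73)] None
```

>>> {"name": "carry_out", "arguments": {"claw": [2.8, 2.8, 2.8, 2.8, 2.8, 2.8, 2.8, 2.8], "delta_pos": [[0, 0, 1], [0, 0, 1.5], [0, 0, 1.5], [0, 0, 1.2], [0, 0, 0.7], [0, 0, 0.3], [0, 0, 0], [0, 0, 0]], "angular": [[0, 0, 0], [0, 0, 0], [0, 0, 0], [0, 0, 0], [0, 0, 0], [0, 0, 0], [0, 0, 0], [0, 0, 0]]}}

```text
clock: 15.2
position: [0.6112, 0.365, -0.0053]
ee_rot: [-3.137, 0.165, -0.001]
force: [-0.5, -0.3, -1.0]
width: 0.367
gripper_force: 15.0
```

>>> {"name": "carry_out", "arguments": {"claw": [2.8, 2.8, 2.8, 2.8, 2.8], "delta_pos": [[0, 0, 0.15], [0, 0, 0], [0, 0, 0.15], [0, 0, 0], [0, 0, 0]], "angular": [[0, 0, 0], [0, 0, 0], [0, 0, 0], [0, 0, 0], [0, 0, 0]]}}

```text
clock: 15.7
position: [0.6108, 0.3647, -0.0088]
ee_rot: [3.137, -0.165, 0.0]
force: [0.6, 0.3, -1.0]
width: 0.372
gripper_force: 15.0
```

>>> {"name": "carry_out", "arguments": {"claw": [2.8, 2.8, 2.8], "delta_pos": [[0, 0, 0.1], [0, 0, 0], [0, 0, 0]], "angular": [[0, 0, 0], [0, 0, 0], [0, 0, 0]]}}

```text
clock: 16.0
position: [0.6109, 0.3647, -0.0098]
ee_rot: [3.137, -0.165, 0.0]
force: [-0.1, 1.1, -1.2]
width: 0.368
gripper_force: 15.0
```

>>> {"name": "carry_out", "arguments": {"claw": [2.8, 2.8, 2.8], "delta_pos": [[0, 0, 0.1], [0, 0, 0], [0, 0, 0]], "angular": [[0, 0, 0], [0, 0, 0], [0, 0, 0]]}}

```text
clock: 16.3
position: [0.6109, 0.3647, -0.0099]
ee_rot: [-3.137, 0.166, -0.0]
force: [-1.4, -2.3, 8.0]
width: 0.369
gripper_force: 15.0
```

Contact at exactly the expected height, 8 N. I'll open slightly, since the tray wall is close, and rise.

>>> {"name": "carry_out", "arguments": {"claw": [3.8, 3.8, 3.8, 3.8], "delta_pos": [[0, 0, -0.1], [0, 0, 0], [0, 0, 0], [0, 0, 0]], "angular": [[0, 0, 0], [0, 0, 0], [0, 0, 0], [0, 0, 0]]}}

```text
clock: 16.7
position: [0.6108, 0.3646, -0.01]
ee_rot: [3.137, -0.165, -0.0]
force: [-0.6, 0.1, 0.4]
width: 0.417
gripper_force: 0.0
```

>>> {"name": "carry_out", "arguments": {"claw": [3.9, 4, 4, 4, 5, 9, 9, 9, 9, 9], "delta_pos": [[0, 0, -0.5], [0, 0, -1], [0, 0, -1.5], [0, 0, -1.5], [0, 0, -2], [0, 0, -2], [0, 0, -2.5], [0, 0, -2], [0, 0, 0], [0, 0, 0]], "angular": [[0, 0, 0], [0, 0, 0], [0, 0, 0], [0, 0, 0], [0, 0, 0], [0, 0, 0], [0, 0, 0], [0, 0, 0], [0, 0, 0], [0, 0, 0]]}}

```text
clock: 17.7
position: [0.6112, 0.3649, 0.1215]
ee_rot: [-3.136, 0.165, -0.002]
force: [-0.6, -1.0, -0.4]
width: 0.911
gripper_force: 0.0
```

```bash
python3 - <<'E'
from h import *
go(.4705,-.134,.12,-11.6)
n,(a,b)="scene",(170,200)
p=arm.get_image(n); print(org(p,"heat_sink",.003),rect(p,"heat_sink",.027),rect(p,"radio_board",.0612),org(p,"radio_board",.0388))
cv2.imwrite("pics/f.png",cv2.resize(p["frame"][200:340,160:420],(780,420),interpolation=cv2.INTER_CUBIC)[:,:,::-1])
E
```

```text
clock 17.7 pos [0.6112 0.3649 0.1215] turn [-0.001 -0.001  0.097] then cm [-3.75 51.7   0.15] w 0.911 gf 0.0 F [-0.6 -1.  -0.4]
[([0.6133, 0.3641], 0.62)] (array([596.8, 367.8]), array([49.8, 39.5]), -6.3, 0.82, np.uint64(225)) (array([ 466.3, -129. ]), array([87.6, 59.1]), -11.8, 0.73, np.uint64(331)) [([0.4803, -0.1389], 0.76)]
```

View pics/f.png

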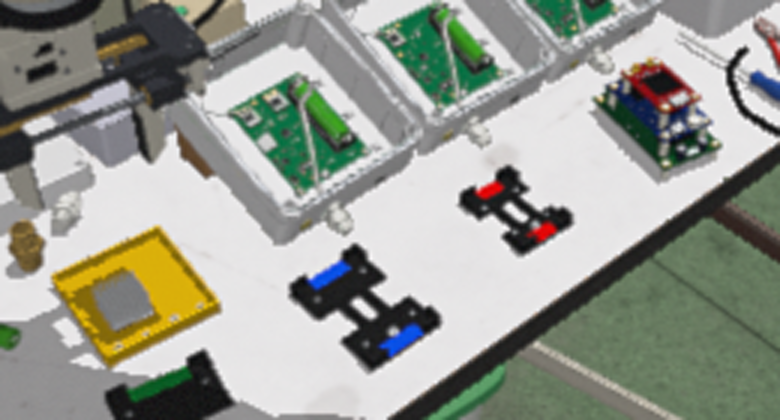

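The heat sink lies flat in the tray at about (125,300) in the crop. The red board is exposed on the stack at (660,85). I'll use this view and the tip pixels to pin down the tip offset, then refine the stack pose.

```bash
python3 - <<'E'
from h import *
s=arm.observe(); P=np.array(s["position"]); r=R.from_rotvec(s["ee_rot"])
p=arm.get_image("scene")
for dz in(0,.01,.02,.03): print(dz,[((proj(p,P+[0,0,dz]+r.apply([0,q,0]))[0]-[160,200])*3).round().tolist() for q in(-.045,.045)])
p=arm.get_image("top")
for l in("radio_board","controller_board","power_board"): print(l,org(p,l,Z[l][0]),rect(p,l,Z[l][1]))
f=p["frame"][225:315,350:425]
cv2.imwrite("pics/g.png",cv2.resize(f,(500,600),interpolation=cv2.INTER_CUBIC)[:,:,::-1])
for l,z,c in(("g",.0164,(120,68)),("b",.0388,(95,56)),("r",.0612,(70,44))):
    t=np.radians(-11.6);M=np.array([[np.cos(t),-np.sin(t)],[np.sin(t),np.cos(t)]])
    w=[M@(np.array(k)*c/2000.)+[.4705,-.134] for k in((1,1),(1,-1),(-1,-1),(-1,1))]
    print(l,((proj(p,[[*a,z] for a in w])-[350,225]+.5)*6.667).round().tolist())
E
```

```text
0 [[45.0, 231.0], [153.0, 184.0]]
0.01 [[42.0, 222.0], [151.0, 175.0]]
0.02 [[39.0, 212.0], [150.0, 165.0]]
0.03 [[37.0, 203.0], [148.0, 156.0]]
radio_board [([0.4711, -0.1257], 0.79)] (array([ 471.6, -134.6]), array([70.7, 44.6]), -11.6, 0.58, np.uint64(604))
controller_board [([0.4765, -0.1277], 0.76)] (array([ 470.7, -134.1]), array([95.9, 57.2]), -12.6, 0.74, np.uint64(402))
power_board [([0.4708, -0.1322], 0.81)] (array([ 472.2, -131.9]), array([121.2,  66.6]), -9.4, 0.98, np.uint64(382))
g [[176.0, 128.0], [366.0, 164.0], [310.0, 502.0], [117.0, 465.0]]
b [[196.0, 158.0], [356.0, 189.0], [310.0, 461.0], [149.0, 430.0]]
r [[217.0, 190.0], [345.0, 215.0], [311.0, 419.0], [182.0, 394.0]]
```

View pics/g.png

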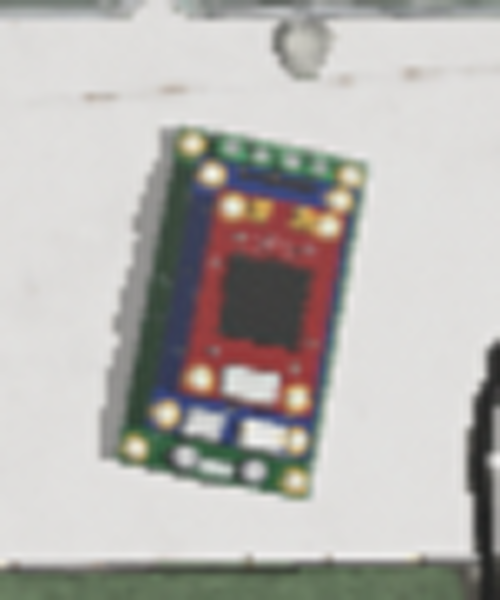

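The predicted board corners match the picture to about 1 px: green corners at (176,128) and (366,164), red at (217,190). The stack pose is (0.471, −0.134), yaw −11.6°. The visual tip offset is about 25 mm, so I'll get it exactly by touching free table between the cradles with shut fingers.

>>> {"name": "carry_out", "arguments": {"claw": [0, 0, 0, 0, 0, 0, 0, 0, 0, 0, 0, 0, 0, 0, 0, 0, 0], "delta_pos": [[0, 0, 0], [-2.5, 1.84, 0], [-2.5, 1.84, 0], [-2.5, 1.84, 0], [-2.5, 1.84, 0], [-2.5, 1.84, 0], [0, 0, 2], [0, 0, 2.5], [0, 0, 2.5], [0, 0, 2.5], [0, 0, 2], [0, 0, 1], [0, 0, 0.6], [0, 0, 0], [0, 0, 0], [0, 0, 0], [0, 0, 0]], "angular": [[0, 0, 0.097], [0, 0, 0], [0, 0, 0], [0, 0, 0], [0, 0, 0], [0, 0, 0], [0, 0, 0], [0, 0, 0], [0, 0, 0], [0, 0, 0], [0, 0, 0], [0, 0, 0], [0, 0, 0], [0, 0, 0], [0, 0, 0], [0, 0, 0], [0, 0, 0]]}}

```text
clock: 20.05
position: [0.4704, 0.3, -0.0101]
ee_rot: [-3.125, 0.317, -0.002]
force: [-0.2, -0.4, 0.2]
width: 0.006
gripper_force: 0.0
```

>>> {"name": "carry_out", "arguments": {"claw": [0, 0, 0, 0], "delta_pos": [[0, 0, 0.2], [0, 0, 0.2], [0, 0, 0], [0, 0, 0]], "angular": [[0, 0, 0], [0, 0, 0], [0, 0, 0], [0, 0, 0]]}}

```text
clock: 20.45
position: [0.4698, 0.2996, -0.0149]
ee_rot: [3.125, -0.317, -0.0]
force: [-0.0, 0.5, 0.3]
width: 0.003
gripper_force: 0.0
```

>>> {"name": "carry_out", "arguments": {"claw": [0, 0, 0, 0], "delta_pos": [[0, 0, 0.2], [0, 0, 0], [0, 0, 0], [0, 0, 0]], "angular": [[0, 0, 0], [0, 0, 0], [0, 0, 0], [0, 0, 0]]}}

```text
clock: 20.85
position: [0.4699, 0.2997, -0.0168]
ee_rot: [3.126, -0.317, 0.0]
force: [-0.4, 0.4, 0.7]
width: 0.005
gripper_force: 0.0
```

>>> {"name": "carry_out", "arguments": {"claw": [0, 0, 0], "delta_pos": [[0, 0, 0.2], [0, 0, 0], [0, 0, 0]], "angular": [[0, 0, 0], [0, 0, 0], [0, 0, 0]]}}

```text
clock: 21.15
position: [0.4699, 0.2996, -0.0189]
ee_rot: [3.125, -0.317, -0.0]
force: [0.4, -0.4, -0.2]
width: 0.009
gripper_force: 0.0
```

>>> {"name": "carry_out", "arguments": {"claw": [0, 0, 0], "delta_pos": [[0, 0, 0.15], [0, 0, 0], [0, 0, 0]], "angular": [[0, 0, 0], [0, 0, 0], [0, 0, 0]]}}

```text
clock: 21.45
position: [0.4699, 0.2997, -0.0203]
ee_rot: [3.125, -0.317, -0.0]
force: [0.8, -0.8, 0.7]
width: 0.005
gripper_force: 0.0
```

>>> {"name": "carry_out", "arguments": {"claw": [0, 0, 0], "delta_pos": [[0, 0, 0.15], [0, 0, 0], [0, 0, 0]], "angular": [[0, 0, 0], [0, 0, 0], [0, 0, 0]]}}

```text
clock: 21.75
position: [0.4699, 0.2996, -0.0219]
ee_rot: [3.125, -0.317, -0.0]
force: [-0.6, 0.3, -0.2]
width: 0.006
gripper_force: 0.0
```

>>> {"name": "carry_out", "arguments": {"claw": [0, 0, 0], "delta_pos": [[0, 0, 0.2], [0, 0, 0], [0, 0, 0]], "angular": [[0, 0, 0], [0, 0, 0], [0, 0, 0]]}}

```text
clock: 22.05
position: [0.4698, 0.2996, -0.0239]
ee_rot: [3.125, -0.317, -0.0]
force: [0.0, 0.3, -1.0]
width: 0.005
gripper_force: 0.0
```

>>> {"name": "carry_out", "arguments": {"claw": [0, 0, 0], "delta_pos": [[0, 0, 0.15], [0, 0, 0], [0, 0, 0]], "angular": [[0, 0, 0], [0, 0, 0], [0, 0, 0]]}}

```text
clock: 22.35
position: [0.4699, 0.2996, -0.0253]
ee_rot: [3.125, -0.317, -0.0]
force: [0.7, 1.0, 0.6]
width: 0.005
gripper_force: 0.0
```

>>> {"name": "carry_out", "arguments": {"claw": [0, 0, 0], "delta_pos": [[0, 0, 0.15], [0, 0, 0], [0, 0, 0]], "angular": [[0, 0, 0], [0, 0, 0], [0, 0, 0]]}}

```text
clock: 22.65
position: [0.4699, 0.2996, -0.0268]
ee_rot: [3.125, -0.317, -0.0]
force: [-0.1, 0.8, -0.5]
width: 0.005
gripper_force: 0.0
```

>>> {"name": "carry_out", "arguments": {"claw": [0, 0, 0], "delta_pos": [[0, 0, 0.15], [0, 0, 0], [0, 0, 0]], "angular": [[0, 0, 0], [0, 0, 0], [0, 0, 0]]}}

```text
clock: 22.95
position: [0.4701, 0.2998, -0.0277]
ee_rot: [-3.125, 0.317, -0.001]
force: [-2.6, -1.2, 9.4]
width: 0.01
gripper_force: 4.5
```

>>> {"name": "carry_out", "arguments": {"claw": [0, 0, 0], "delta_pos": [[0, 0, 0.15], [0, 0, 0], [0, 0, 0]], "angular": [[0, 0, 0], [0, 0, 0], [0, 0, 0]]}}

```text
clock: 23.25
position: [0.4701, 0.2998, -0.0278]
ee_rot: [-3.125, 0.317, -0.002]
force: [-5.9, -4.4, 27.1]
width: 0.002
gripper_force: 13.7
```

```bash
python3 - <<'E'
from h import *
go(.471,-.134,.05,-11.6)
s=arm.observe(); P=np.array(s["position"]); r=R.from_rotvec(s["ee_rot"])
p=arm.get_image("scene"); u,v=proj(p,P)[0]; print(u,v)
a,b=int(u)-45,int(v)-60; g=cv2.resize(p["frame"][b:b+90,a:a+90],(540,540),interpolation=cv2.INTER_NEAREST)
for dz in(0,.01,.02,.03):
    q=(proj(p,P+[0,0,dz])[0]-[a,b]+.5)*6; cv2.drawMarker(g,tuple(int(x) for x in q),(255,0,255),cv2.MARKER_CROSS,9,1)
cv2.imwrite("pics/i.png",g[:,:,::-1])
E
```

```text
clock 23.25 pos [ 0.4701  0.2998 -0.0278] turn [-0.    -0.001  0.   ] then cm [ 8.81 42.47 -7.78] w 0.002 gf 13.7 F [-5.9 -4.4 27.1]
256.72925308556916 330.28088293643646
```

View pics/i.png

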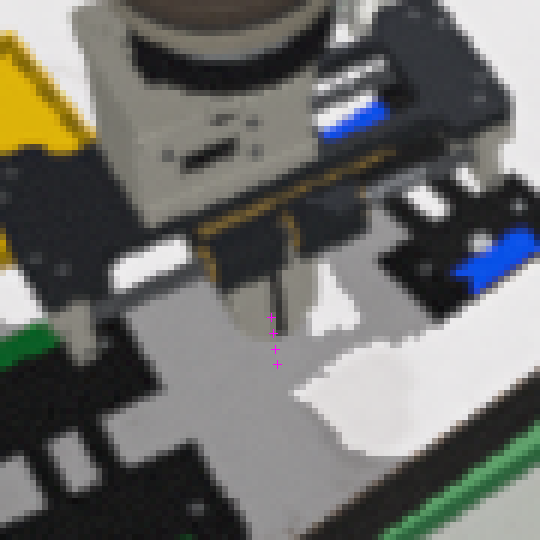

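Contact force and pad force both rise at a reported z of −0.0278, so the true tip height is the reported z + 27.7 mm. The tips rest on the table at about (277,338) in the crop. I'll lift off and go to the red board.

>>> {"name": "carry_out", "arguments": {"claw": [0, 0, 0, 9.1, 9.1, 9.1, 9.1, 9.1, 9.1, 9.1, 9.1, 9.1, 9.1, 9.1, 9.1, 9.1, 9.1, 9.1, 9.1, 9.1], "delta_pos": [[0, 0, -1], [0, 0, -2.5], [0, 0, -4], [0, 0, -4], [0, 0, -0.5], [0.3, 1.47, 0], [0.7, 3.4, 0], [0.7, 3.4, 0], [0.7, 3.4, 0], [0.7, 3.4, 0], [0.7, 3.4, 0], [0.7, 3.4, 0], [0.7, 3.4, 0], [0.7, 3.4, 0], [0.7, 3.4, 0], [0.7, 3.4, 0], [0.7, 3.4, 0], [0.8, 3.6, 0], [0, 0, 0], [0, 0, 0]], "angular": [[0, 0, 0], [0, 0, 0], [0, 0, 0], [0, 0, 0], [0, 0, 0], [0, 0, 0], [0, 0, 0], [0, 0, 0], [0, 0, 0], [0, 0, 0], [0, 0, 0], [0, 0, 0], [0, 0, 0], [0, 0, 0], [0, 0, 0], [0, 0, 0], [0, 0, 0], [0, 0, 0], [0, 0, 0], [0, 0, 0]]}}

```text
clock: 25.3
position: [0.4689, -0.1354, 0.0889]
ee_rot: [3.125, -0.322, -0.004]
force: [-0.4, 0.4, -0.9]
width: 0.991
gripper_force: 0.0
```

>>> {"name": "carry_out", "arguments": {"claw": [9.1, 9.1, 9.1], "delta_pos": [[0, 0, 1], [0, 0, 0], [0, 0, 0]], "angular": [[0, 0, 0], [0, 0, 0], [0, 0, 0]]}}

```text
clock: 25.6
position: [0.4703, -0.1329, 0.0795]
ee_rot: [-3.125, 0.314, 0.002]
force: [-1.3, 0.1, 0.5]
width: 0.988
gripper_force: 0.0
```

```bash
python3 - <<'E'
from h import *
go(.471,-.134,.0241,-11.6)
E
```

```text
clock 25.6 pos [ 0.4703 -0.1329  0.0795] turn [-0.     0.002  0.002] then cm [0.09 0.09 5.54] w 0.988 gf 0.0 F [-1.3  0.1  0.5]
```

>>> {"name": "carry_out", "arguments": {"claw": [9.1, 9.1, 9.1, 9.1, 9.1, 9.1, 9.1], "delta_pos": [[0.09, 0.09, 0.9], [0, 0, 1.5], [0, 0, 1.5], [0, 0, 1], [0, 0, 0.6], [0, 0, 0], [0, 0, 0]], "angular": [[0, 0, 0], [0, 0, 0], [0, 0, 0], [0, 0, 0], [0, 0, 0], [0, 0, 0], [0, 0, 0]]}}

```text
clock: 26.3
position: [0.4717, -0.1351, 0.0254]
ee_rot: [3.126, -0.317, 0.0]
force: [-0.7, -0.4, 0.1]
width: 0.992
gripper_force: 0.0
```

>>> {"name": "carry_out", "arguments": {"claw": [5.5, 5.5, 5.5, 3.8, 3.8, 3.8, 3.8, 3.8], "delta_pos": [[0, 0, 0], [0, 0, 0], [0, 0, 0], [0, 0, 0], [0, 0, 0], [0, 0, 0], [0, 0, 0], [0, 0, 0]], "angular": [[0, 0, 0], [0, 0, 0], [0, 0, 0], [0, 0, 0], [0, 0, 0], [0, 0, 0], [0, 0, 0], [0, 0, 0]], "force": 15}}

```text
clock: 27.1
position: [0.4715, -0.1351, 0.0252]
ee_rot: [3.125, -0.317, 0.0]
force: [-0.2, -0.7, 0.6]
width: 0.473
gripper_force: 15.0
```

Gripped at 43.5 mm. I'll draw the board straight up.

>>> {"name": "carry_out", "arguments": {"claw": [3.8, 3.8, 3.8, 3.8, 3.8, 3.8, 3.8, 3.8, 3.8, 3.8, 3.8, 3.8], "delta_pos": [[0, 0, -0.2], [0, 0, -0.3], [0, 0, -0.4], [0, 0, -0.5], [0, 0, -0.7], [0, 0, -1], [0, 0, -1.5], [0, 0, -1.5], [0, 0, -0.5], [0, 0, 0], [0, 0, 0], [0, 0, 0]], "angular": [[0, 0, 0], [0, 0, 0], [0, 0, 0], [0, 0, 0], [0, 0, 0], [0, 0, 0], [0, 0, 0], [0, 0, 0], [0, 0, 0], [0, 0, 0], [0, 0, 0], [0, 0, 0]], "force": 20}}

```text
clock: 28.3
position: [0.471, -0.135, 0.0906]
ee_rot: [-3.125, 0.317, 0.002]
force: [-0.1, -0.5, 0.1]
width: 0.47
gripper_force: 20.0
```

```bash
python3 - <<'E'
from h import *
go(.4802,.042,.05,-1.5)
p=arm.get_image("scene"); print(rect(p,"radio_board",.1272))
cv2.imwrite("pics/j.png",cv2.resize(p["frame"][150:290,280:430],(640,597),interpolation=cv2.INTER_CUBIC)[:,:,::-1])
E
```

```text
clock 28.3 pos [ 0.471  -0.135   0.0906] turn [-0.     0.001 -0.176] then cm [  0.45 -17.72   4.06] w 0.47 gf 20.0 F [-0.1 -0.5  0.1]
(array([ 452.5, -135. ]), array([95.1, 42.7]), -48.3, 0.78, np.uint64(211))
```

View pics/j.png

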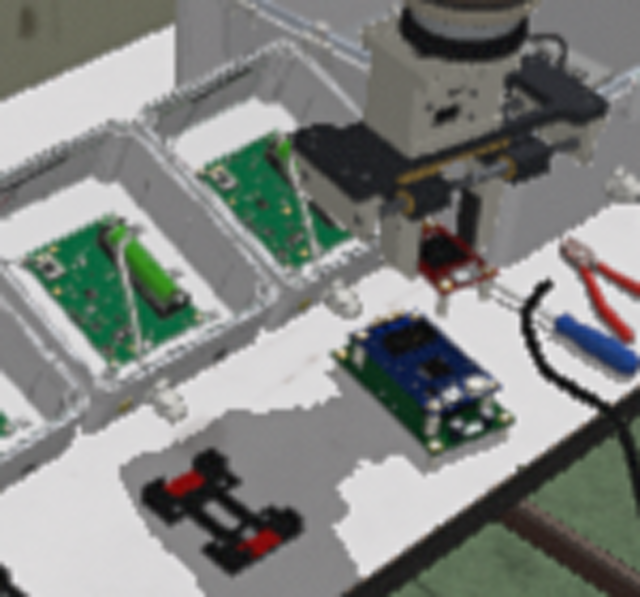

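The red board is held level, clear of the blue one. I'll carry it to the red cradle.

>>> {"name": "carry_out", "arguments": {"claw": [3.8, 3.8, 3.8, 3.8, 3.8, 3.8, 3.8, 3.8, 3.8, 3.8, 3.8, 3.8, 3.8, 3.8], "delta_pos": [[0, 0, 0], [0, 0, 0], [0.05, -1.22, 0], [0.05, -2.5, 0], [0.05, -2.5, 0], [0.05, -2.5, 0], [0.05, -2.5, 0], [0.1, -2.5, 0], [0.05, -2.5, 0], [0.05, -1.5, 0], [0, 0, 2], [0, 0, 2], [0, 0, 1], [0, 0, 0]], "angular": [[0, 0, -0.088], [0, 0, -0.088], [0, 0, 0], [0, 0, 0], [0, 0, 0], [0, 0, 0], [0, 0, 0], [0, 0, 0], [0, 0, 0], [0, 0, 0], [0, 0, 0], [0, 0, 0], [0, 0, 0], [0, 0, 0]]}}

```text
clock: 29.8
position: [0.4794, 0.0423, 0.04]
ee_rot: [3.141, -0.043, -0.005]
force: [-0.7, -0.4, -1.4]
width: 0.467
gripper_force: 20.0
```

>>> {"name": "carry_out", "arguments": {"claw": [3.8, 3.8, 3.8, 3.8], "delta_pos": [[0, 0, 0.5], [0, 0, 0], [0, 0, 0], [0, 0, 0]], "angular": [[0, 0, 0], [0, 0, 0], [0, 0, 0], [0, 0, 0]]}}

```text
clock: 30.2
position: [0.481, 0.0418, 0.0367]
ee_rot: [-3.141, 0.042, -0.001]
force: [0.6, -0.1, -0.7]
width: 0.466
gripper_force: 20.0
```

```bash
python3 - <<'E'
from h import *
go(.480,.042,-.0096,-1.5)
E
```

```text
clock 30.2 pos [0.481  0.0418 0.0367] turn [-0.    -0.001 -0.001] then cm [-0.1  -0.01  4.63] w 0.466 gf 20.0 F [ 0.6 -0.1 -0.7]
```

>>> {"name": "carry_out", "arguments": {"claw": [3.8, 3.8, 3.8, 3.8, 3.8, 3.8, 3.8, 3.8], "delta_pos": [[-0.1, 0, 0.8], [0, 0, 1.2], [0, 0, 1], [0, 0, 0.7], [0, 0, 0.4], [0, 0, 0.2], [0, 0, 0], [0, 0, 0]], "angular": [[0, 0, 0], [0, 0, 0], [0, 0, 0], [0, 0, 0], [0, 0, 0], [0, 0, 0], [0, 0, 0], [0, 0, 0]]}}

```text
clock: 31.0
position: [0.4799, 0.042, -0.0066]
ee_rot: [-3.141, 0.041, -0.001]
force: [-0.5, 0.4, -0.5]
width: 0.47
gripper_force: 20.0
```

>>> {"name": "carry_out", "arguments": {"claw": [3.8, 3.8, 3.8, 3.8], "delta_pos": [[0, 0, 0.15], [0, 0, 0.15], [0, 0, 0], [0, 0, 0]], "angular": [[0, 0, 0], [0, 0, 0], [0, 0, 0], [0, 0, 0]]}}

```text
clock: 31.4
position: [0.4799, 0.0419, -0.0096]
ee_rot: [-3.141, 0.041, -0.001]
force: [1.1, -0.2, 2.4]
width: 0.47
gripper_force: 20.0
```

>>> {"name": "carry_out", "arguments": {"claw": [3.8, 3.8, 3.8], "delta_pos": [[0, 0, 0.1], [0, 0, 0], [0, 0, 0]], "angular": [[0, 0, 0], [0, 0, 0], [0, 0, 0]]}}

```text
clock: 31.7
position: [0.4801, 0.0419, -0.0098]
ee_rot: [3.141, -0.041, 0.002]
force: [-3.9, -0.1, 16.5]
width: 0.473
gripper_force: 20.0
```

Contact is at the predicted height. I'll ease off, open, rise, and check from the cameras.

>>> {"name": "carry_out", "arguments": {"claw": [3.8, 5.2, 5.2, 5.2, 6, 7, 8, 9.1, 9.1, 9.1, 9.1, 9.1, 9.1, 9.1, 9.1], "delta_pos": [[0, 0, -0.15], [0, 0, 0], [0, 0, 0], [0, 0, 0], [0, 0, 0], [0, 0, -0.5], [0, 0, -1], [0, 0, -1.5], [0, 0, -2], [0, 0, -2.5], [0, 0, -2.5], [0, 0, -1], [0, 0, 0], [0, 0, 0], [0, 0, 0]], "angular": [[0, 0, 0], [0, 0, 0], [0, 0, 0], [0, 0, 0], [0, 0, 0], [0, 0, 0], [0, 0, 0], [0, 0, 0], [0, 0, 0], [0, 0, 0], [0, 0, 0], [0, 0, 0], [0, 0, 0], [0, 0, 0], [0, 0, 0]]}}

```text
clock: 33.2
position: [0.4788, 0.0418, 0.0997]
ee_rot: [3.141, -0.041, -0.003]
force: [0.3, -0.0, 0.4]
width: 0.993
gripper_force: 0.0
```

```bash
python3 - <<'E'
from h import *
go(.471,-.134,.06,-11.6)
p=arm.get_image("scene"); print(rect(p,"radio_board",.0264),org(p,"radio_board",.004),rect(p,"controller_board",.0388),rect(p,"power_board",.0164))
# expected corners of blue if unmoved, for comparison
p2=arm.get_image("top"); print(rect(p2,"controller_board",.0388),rect(p2,"radio_board",.0264))
cv2.imwrite("pics/k.png",np.hstack([cv2.resize(p["frame"][200:300,300:430],(400,308),interpolation=cv2.INTER_CUBIC),cv2.resize(p2["frame"][220:320,290:420],(400,308),interpolation=cv2.INTER_CUBIC)])[:,:,::-1])
E
```

```text
clock 33.2 pos [0.4788 0.0418 0.0997] turn [0.001 0.002 0.176] then cm [ 2.77 17.37  3.97] w 0.993 gf 0.0 F [ 0.3 -0.   0.4]
(array([472.8,  45.9]), array([81.1, 52.6]), -2.9, 0.55, np.uint64(366)) [([0.4804, 0.0329], 0.89)] (array([ 464.2, -128. ]), array([113.9,  66.2]), -14.7, 0.66, np.uint64(477)) None
(array([ 471.2, -134.7]), array([95.2, 56.1]), -12.4, 0.75, np.uint64(987)) None
```

View pics/k.png

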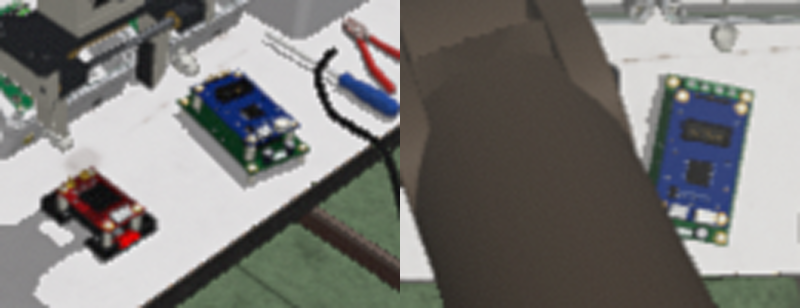

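The red board sits in its cradle at (100,210) in the left view, level. The blue board is unmoved on the stack at yaw about −12°. I'll go to the blue board.

>>> {"name": "carry_out", "arguments": {"claw": [9.1, 9.1, 9.1, 9.1, 9.1, 9.1, 9.1, 9.1, 9.1, 9.1, 9.1, 9.1, 9.1, 9.1], "delta_pos": [[0, 0, 0], [0, 0, 0], [0.2, 1.27, 0], [0.4, 2.5, 0], [0.4, 2.5, 0], [0.4, 2.5, 0], [0.4, 2.5, 0], [0.4, 2.5, 0], [0.4, 2.5, 0], [0.17, 1.1, 0], [0, 0, 2], [0, 0, 2], [0, 0, 0], [0, 0, 0]], "angular": [[0, 0, 0.09], [0, 0, 0.09], [0, 0, 0], [0, 0, 0], [0, 0, 0], [0, 0, 0], [0, 0, 0], [0, 0, 0], [0, 0, 0], [0, 0, 0], [0, 0, 0], [0, 0, 0], [0, 0, 0], [0, 0, 0]]}}

```text
clock: 35.0
position: [0.471, -0.1335, 0.0608]
ee_rot: [-3.125, 0.321, 0.001]
force: [-0.1, -0.9, 0.7]
width: 0.991
gripper_force: 0.0
```

>>> {"name": "carry_out", "arguments": {"claw": [9.1, 9.1], "delta_pos": [[0, 0, 0], [0, 0, 0]], "angular": [[0, 0, 0], [0, 0, 0]]}}

```text
clock: 35.2
position: [0.4719, -0.1337, 0.0616]
ee_rot: [3.125, -0.322, 0.002]
force: [-0.4, -0.6, -0.4]
width: 0.991
gripper_force: 0.0
```

```bash
python3 - <<'E'
from h import *
go(.471,-.1345,.003,-12)
E
```

```text
clock 35.2 pos [ 0.4719 -0.1337  0.0616] turn [ 0.    -0.002  0.004] then cm [-0.07  0.09  5.86] w 0.991 gf 0.0 F [-0.4 -0.6 -0.4]
```

>>> {"name": "carry_out", "arguments": {"claw": [9.1, 9.1, 9.1, 9.1, 9.1, 9.1, 9.1], "delta_pos": [[-0.07, 0.09, 1], [0, 0, 1.5], [0, 0, 1.5], [0, 0, 1.2], [0, 0, 0.6], [0, 0, 0], [0, 0, 0]], "angular": [[0, 0, 0], [0, 0, 0], [0, 0, 0], [0, 0, 0], [0, 0, 0], [0, 0, 0], [0, 0, 0]]}}

```text
clock: 35.9
position: [0.4705, -0.1345, 0.0029]
ee_rot: [3.125, -0.323, 0.0]
force: [0.7, -0.3, -0.0]
width: 0.99
gripper_force: 0.0
```

>>> {"name": "carry_out", "arguments": {"claw": [6.7, 6.7, 6.7, 5, 5, 5, 5, 5], "delta_pos": [[0, 0, 0], [0, 0, 0], [0, 0, 0], [0, 0, 0], [0, 0, 0], [0, 0, 0], [0, 0, 0], [0, 0, 0]], "angular": [[0, 0, 0], [0, 0, 0], [0, 0, 0], [0, 0, 0], [0, 0, 0], [0, 0, 0], [0, 0, 0], [0, 0, 0]], "force": 15}}

```text
clock: 36.7
position: [0.4704, -0.1345, 0.0028]
ee_rot: [3.125, -0.324, 0.0]
force: [-1.5, -0.7, 2.1]
width: 0.603
gripper_force: 15.0
```

>>> {"name": "carry_out", "arguments": {"claw": [5, 5, 5, 5, 5, 5, 5, 5, 5, 5, 5, 5], "delta_pos": [[0, 0, -0.2], [0, 0, -0.3], [0, 0, -0.4], [0, 0, -0.5], [0, 0, -0.7], [0, 0, -1], [0, 0, -1.5], [0, 0, -1.5], [0, 0, -1.5], [0, 0, -0.4], [0, 0, 0], [0, 0, 0]], "angular": [[0, 0, 0], [0, 0, 0], [0, 0, 0], [0, 0, 0], [0, 0, 0], [0, 0, 0], [0, 0, 0], [0, 0, 0], [0, 0, 0], [0, 0, 0], [0, 0, 0], [0, 0, 0]], "force": 22}}

```text
clock: 37.9
position: [0.47, -0.1345, 0.0824]
ee_rot: [3.125, -0.324, -0.001]
force: [-0.5, 0.6, -0.9]
width: 0.595
gripper_force: 22.0
```

```bash
python3 - <<'E'
from h import *
go(.482,.215,.05,0.1)
p=arm.get_image("scene")
for l in("power_board","controller_board"): print(l,org(p,l,.0 if l[0]=="p" else .0964),rect(p,l,.0164 if l[0]=="p" else .1188))
E
```

```text
clock 37.9 pos [ 0.47   -0.1345  0.0824] turn [ 0.     0.    -0.208] then cm [  1.26 -34.94   3.24] w 0.595 gf 22.0 F [-0.5  0.6 -0.9]
power_board [([0.4532, -0.1231], 0.78)] (array([ 468.1, -132.1]), array([139.8,  79.1]), -13.8, 0.61, np.uint64(721))
controller_board [([0.4601, -0.1291], 0.78)] (array([ 451.1, -130.3]), array([102.8,  60.1]), -25.3, 0.72, np.uint64(372))
```

>>> {"name": "carry_out", "arguments": {"claw": [5, 5, 5, 5, 5, 5, 5, 5, 5, 5, 5, 5, 5, 5, 5, 5, 5, 5, 5, 5], "delta_pos": [[0, 0, 0], [0, 0, 0], [0.05, -1.2, 0], [0.1, -2.5, 0], [0.1, -2.7, 0], [0.1, -2.7, 0], [0.1, -2.7, 0], [0.1, -2.7, 0], [0.1, -2.7, 0], [0.1, -2.7, 0], [0.1, -2.7, 0], [0.1, -2.7, 0], [0.1, -2.7, 0], [0.1, -2.7, 0], [0.1, -2.7, 0], [0.11, -1.54, 0], [0, 0, 2], [0, 0, 2], [0, 0, 0], [0, 0, 0]], "angular": [[0, 0, -0.104], [0, 0, -0.104], [0, 0, 0], [0, 0, 0], [0, 0, 0], [0, 0, 0], [0, 0, 0], [0, 0, 0], [0, 0, 0], [0, 0, 0], [0, 0, 0], [0, 0, 0], [0, 0, 0], [0, 0, 0], [0, 0, 0], [0, 0, 0], [0, 0, 0], [0, 0, 0], [0, 0, 0], [0, 0, 0]]}}

```text
clock: 40.15
position: [0.483, 0.2148, 0.0427]
ee_rot: [3.141, 0.001, -0.002]
force: [0.8, 0.6, -0.3]
width: 0.602
gripper_force: 22.0
```

>>> {"name": "carry_out", "arguments": {"claw": [5, 5], "delta_pos": [[0, 0, 0], [0, 0, 0]], "angular": [[0, 0, 0], [0, 0, 0]]}}

```text
clock: 40.35
position: [0.484, 0.2151, 0.0437]
ee_rot: [-3.141, -0.002, -0.002]
force: [0.5, 0.3, -1.2]
width: 0.597
gripper_force: 22.0
```

```bash
python3 - <<'E'
from h import *
go(.482,.215,-.0096,0.1)
E
```

```text
clock 40.35 pos [0.484  0.2151 0.0437] turn [-0.001 -0.001 -0.001] then cm [-0.2   0.01  5.33] w 0.597 gf 22.0 F [ 0.5  0.3 -1.2]
```

>>> {"name": "carry_out", "arguments": {"claw": [5, 5, 5, 5, 5, 5, 5, 5, 5], "delta_pos": [[-0.2, 0, 0.8], [0, 0, 1.4], [0, 0, 1.2], [0, 0, 0.8], [0, 0, 0.5], [0, 0, 0.2], [0, 0, 0.1], [0, 0, 0], [0, 0, 0]], "angular": [[0, 0, 0], [0, 0, 0], [0, 0, 0], [0, 0, 0], [0, 0, 0], [0, 0, 0], [0, 0, 0], [0, 0, 0], [0, 0, 0]]}}

```text
clock: 41.25
position: [0.4816, 0.2151, -0.007]
ee_rot: [-3.141, -0.003, -0.001]
force: [-0.3, -0.4, -1.9]
width: 0.599
gripper_force: 22.0
```

>>> {"name": "carry_out", "arguments": {"claw": [5, 5, 5, 5], "delta_pos": [[0, 0, 0.15], [0, 0, 0.15], [0, 0, 0], [0, 0, 0]], "angular": [[0, 0, 0], [0, 0, 0], [0, 0, 0], [0, 0, 0]]}}

```text
clock: 41.65
position: [0.4816, 0.215, -0.0097]
ee_rot: [-3.141, -0.003, -0.001]
force: [-3.2, -1.5, 8.2]
width: 0.599
gripper_force: 22.0
```

>>> {"name": "carry_out", "arguments": {"claw": [5, 5, 5], "delta_pos": [[0, 0, 0.08], [0, 0, 0], [0, 0, 0]], "angular": [[0, 0, 0], [0, 0, 0], [0, 0, 0]]}}

```text
clock: 41.95
position: [0.4817, 0.215, -0.0098]
ee_rot: [-3.141, -0.003, -0.002]
force: [-4.6, -2.5, 17.6]
width: 0.602
gripper_force: 22.0
```

>>> {"name": "carry_out", "arguments": {"claw": [5, 6.4, 6.4, 6.4, 7, 8, 9.1, 9.1, 9.1, 9.1, 9.1, 9.1, 9.1, 9.1, 9.1], "delta_pos": [[0, 0, -0.13], [0, 0, 0], [0, 0, 0], [0, 0, 0], [0, 0, 0], [0, 0, -0.5], [0, 0, -1], [0, 0, -1.5], [0, 0, -2], [0, 0, -2.5], [0, 0, -2], [0, 0, -0.5], [0, 0, 0], [0, 0, 0], [0, 0, 0]], "angular": [[0, 0, 0], [0, 0, 0], [0, 0, 0], [0, 0, 0], [0, 0, 0], [0, 0, 0], [0, 0, 0], [0, 0, 0], [0, 0, 0], [0, 0, 0], [0, 0, 0], [0, 0, 0], [0, 0, 0], [0, 0, 0], [0, 0, 0]]}}

```text
clock: 43.45
position: [0.4807, 0.2145, 0.0893]
ee_rot: [3.141, 0.003, -0.002]
force: [-0.5, 0.3, -0.3]
width: 0.989
gripper_force: 0.0
```

```bash
python3 - <<'E'
from h import *
go(.471,-.134,.05,-11.5)
p=arm.get_image("scene"); print("scene blue",rect(p,"controller_board",.0264),org(p,"controller_board",.004))
p=arm.get_image("top")
print("green",rect(p,"power_board",.0164),"red",rect(p,"radio_board",.0264),"blue",rect(p,"controller_board",.0264))
E
```

```text
clock 43.45 pos [0.4807 0.2145 0.0893] turn [0.001 0.001 0.202] then cm [ 6.   34.35  3.93] w 0.989 gf 0.0 F [-0.5  0.3 -0.3]
scene blue (array([478.4, 216.1]), array([103.9,  63.1]), 0.6, 0.83, np.uint64(695)) [([0.4765, 0.2233], 0.8)]
green (array([ 472.6, -134.1]), array([123.1,  70.8]), -12.5, 0.57, np.uint64(1555)) red (array([478.1,  42.6]), array([70.5, 43.7]), -3.2, 0.77, np.uint64(574)) blue (array([628.2, 344.5]), array([105.4,  95.1]), 86.0, 0.47, np.uint64(806))
```

>>> {"name": "carry_out", "arguments": {"claw": [9.1, 9.1, 9.1, 9.1, 9.1, 9.1, 9.1, 9.1, 9.1, 9.1, 9.1, 9.1, 9.1, 9.1, 9.1, 9.1, 9.1, 9.1, 9.1, 9.1], "delta_pos": [[0, 0, 0], [0, 0, 0], [0.3, 1.6, 0], [0.5, 2.8, 0], [0.5, 2.8, 0], [0.5, 2.8, 0], [0.5, 2.8, 0], [0.5, 2.8, 0], [0.5, 2.8, 0], [0.5, 2.8, 0], [0.5, 2.8, 0], [0.5, 2.8, 0], [0.5, 2.8, 0], [0.5, 2.8, 0], [0.3, 2, 0], [0, 0, 2], [0, 0, 1.9], [0, 0, 0], [0, 0, 0], [0, 0, 0]], "angular": [[0, 0, 0.104], [0, 0, 0.104], [0, 0, 0], [0, 0, 0], [0, 0, 0], [0, 0, 0], [0, 0, 0], [0, 0, 0], [0, 0, 0], [0, 0, 0], [0, 0, 0], [0, 0, 0], [0, 0, 0], [0, 0, 0], [0, 0, 0], [0, 0, 0], [0, 0, 0], [0, 0, 0], [0, 0, 0], [0, 0, 0]]}}

```text
clock: 45.8
position: [0.4709, -0.1346, 0.0521]
ee_rot: [3.125, -0.322, 0.002]
force: [-0.2, -0.2, -0.7]
width: 0.99
gripper_force: 0.0
```

```bash
python3 - <<'E'
from h import *
go(.4718,-.134,-.0207,-12)
E
```

```text
clock 45.8 pos [ 0.4709 -0.1346  0.0521] turn [ 0.    -0.001  0.004] then cm [ 0.07 -0.07  7.28] w 0.99 gf 0.0 F [-0.2 -0.2 -0.7]
```

>>> {"name": "carry_out", "arguments": {"claw": [9.1, 9.1, 9.1, 9.1, 9.1, 9.1, 9.1, 9.1, 9.1], "delta_pos": [[0.07, -0.07, 1], [0, 0, 1.5], [0, 0, 1.5], [0, 0, 1.5], [0, 0, 1], [0, 0, 0.5], [0, 0, 0.2], [0, 0, 0], [0, 0, 0]], "angular": [[0, 0, 0], [0, 0, 0], [0, 0, 0], [0, 0, 0], [0, 0, 0], [0, 0, 0], [0, 0, 0], [0, 0, 0], [0, 0, 0]]}}

```text
clock: 46.7
position: [0.4718, -0.1338, -0.0203]
ee_rot: [3.125, -0.323, 0.001]
force: [-0.2, -0.1, 0.4]
width: 0.992
gripper_force: 0.0
```

>>> {"name": "carry_out", "arguments": {"claw": [7.6, 7.6, 6.2, 6.2, 6.2, 6.2, 6.2], "delta_pos": [[0, 0, 0], [0, 0, 0], [0, 0, 0], [0, 0, 0], [0, 0, 0], [0, 0, 0], [0, 0, 0]], "angular": [[0, 0, 0], [0, 0, 0], [0, 0, 0], [0, 0, 0], [0, 0, 0], [0, 0, 0], [0, 0, 0]], "force": 18}}

```text
clock: 47.4
position: [0.4715, -0.1339, -0.0207]
ee_rot: [3.125, -0.324, 0.0]
force: [0.4, -0.9, 3.9]
width: 0.731
gripper_force: 18.0
```

>>> {"name": "carry_out", "arguments": {"claw": [6.2, 6.2, 6.2, 6.2, 6.2, 6.2, 6.2, 6.2, 6.2, 6.2, 6.2, 6.2], "delta_pos": [[0, 0, -0.2], [0, 0, -0.3], [0, 0, -0.4], [0, 0, -0.5], [0, 0, -0.7], [0, 0, -1], [0, 0, -1.5], [0, 0, -1.5], [0, 0, -1.5], [0, 0, -0.9], [0, 0, 0], [0, 0, 0]], "angular": [[0, 0, 0], [0, 0, 0], [0, 0, 0], [0, 0, 0], [0, 0, 0], [0, 0, 0], [0, 0, 0], [0, 0, 0], [0, 0, 0], [0, 0, 0], [0, 0, 0], [0, 0, 0]], "force": 30}}

```text
clock: 48.6
position: [0.4713, -0.1338, 0.0642]
ee_rot: [3.125, -0.324, 0.0]
force: [0.1, -0.5, -1.1]
width: 0.726
gripper_force: 30.0
```

```bash
python3 - <<'E'
from h import *
go(.4655,.3956,.03,-11)
E
```

```text
clock 48.6 pos [ 0.4713 -0.1338  0.0642] turn [ 0.    -0.    -0.014] then cm [-10.67 -51.85   3.42] w 0.726 gf 30.0 F [ 0.1 -0.5 -1.1]
```

>>> {"name": "carry_out", "arguments": {"claw": [6.2, 6.2, 6.2, 6.2, 6.2, 6.2, 6.2, 6.2, 6.2, 6.2, 6.2, 6.2, 6.2, 6.2, 6.2, 6.2, 6.2, 6.2, 6.2, 6.2], "delta_pos": [[0, 0, 0], [-0.2, -0.97, 0], [-0.42, -2.04, 0], [-0.67, -3.256, 0], [-0.67, -3.256, 0], [-0.67, -3.256, 0], [-0.67, -3.256, 0], [-0.67, -3.256, 0], [-0.67, -3.256, 0], [-0.67, -3.256, 0], [-0.67, -3.256, 0], [-0.67, -3.256, 0], [-0.67, -3.256, 0], [-0.67, -3.256, 0], [-0.67, -3.256, 0], [-0.67, -3.256, 0], [-0.67, -3.256, 0], [-0.67, -3.256, 0], [0, 0, 0], [0, 0, 0]], "angular": [[0, 0, -0.014], [0, 0, 0], [0, 0, 0], [0, 0, 0], [0, 0, 0], [0, 0, 0], [0, 0, 0], [0, 0, 0], [0, 0, 0], [0, 0, 0], [0, 0, 0], [0, 0, 0], [0, 0, 0], [0, 0, 0], [0, 0, 0], [0, 0, 0], [0, 0, 0], [0, 0, 0], [0, 0, 0], [0, 0, 0]]}}

```text
clock: 50.6
position: [0.4643, 0.3965, 0.0633]
ee_rot: [3.127, -0.298, -0.002]
force: [1.1, -0.5, -2.1]
width: 0.725
gripper_force: 30.0
```

>>> {"name": "carry_out", "arguments": {"claw": [6.2, 6.2, 6.2, 6.2, 6.2, 6.2], "delta_pos": [[0, 0, 1], [0, 0, 1.4], [0, 0, 1], [0, 0, 0], [0, 0, 0], [0, 0, 0]], "angular": [[0, 0, 0], [0, 0, 0], [0, 0, 0], [0, 0, 0], [0, 0, 0], [0, 0, 0]]}}

```text
clock: 51.2
position: [0.466, 0.3957, 0.0305]
ee_rot: [-3.127, 0.302, -0.001]
force: [0.4, 0.4, -1.2]
width: 0.729
gripper_force: 30.0
```

```bash
python3 - <<'E'
from h import *
go(.4655,.3956,-.0167,-11)
E
```

```text
clock 51.2 pos [0.466  0.3957 0.0305] turn [-0.    -0.    -0.001] then cm [-0.05  0.02  4.72] w 0.729 gf 30.0 F [ 0.4  0.4 -1.2]
```

>>> {"name": "carry_out", "arguments": {"claw": [6.2, 6.2, 6.2, 6.2, 6.2, 6.2, 6.2, 6.2], "delta_pos": [[-0.05, 0, 0.8], [0, 0, 1.2], [0, 0, 1], [0, 0, 0.7], [0, 0, 0.5], [0, 0, 0.2], [0, 0, 0], [0, 0, 0]], "angular": [[0, 0, 0], [0, 0, 0], [0, 0, 0], [0, 0, 0], [0, 0, 0], [0, 0, 0], [0, 0, 0], [0, 0, 0]]}}

```text
clock: 52.0
position: [0.4655, 0.3959, -0.0136]
ee_rot: [-3.127, 0.302, -0.0]
force: [-0.1, -0.0, -1.2]
width: 0.727
gripper_force: 30.0
```

>>> {"name": "carry_out", "arguments": {"claw": [6.2, 6.2, 6.2, 6.2], "delta_pos": [[0, 0, 0.15], [0, 0, 0.15], [0, 0, 0], [0, 0, 0]], "angular": [[0, 0, 0], [0, 0, 0], [0, 0, 0], [0, 0, 0]]}}

```text
clock: 52.4
position: [0.4654, 0.3959, -0.0166]
ee_rot: [-3.127, 0.302, -0.001]
force: [-0.6, -0.4, 1.1]
width: 0.724
gripper_force: 30.0
```

>>> {"name": "carry_out", "arguments": {"claw": [6.2, 6.2, 6.2], "delta_pos": [[0, 0, 0.08], [0, 0, 0], [0, 0, 0]], "angular": [[0, 0, 0], [0, 0, 0], [0, 0, 0]]}}

```text
clock: 52.7
position: [0.4655, 0.3959, -0.0167]
ee_rot: [-3.127, 0.301, -0.001]
force: [-0.9, -1.9, 9.4]
width: 0.728
gripper_force: 30.0
```

>>> {"name": "carry_out", "arguments": {"claw": [6.2, 7.6, 7.6, 7.6, 8.5, 9.1, 9.1, 9.1, 9.1, 9.1, 9.1, 9.1, 9.1, 9.1, 9.1, 9.1], "delta_pos": [[0, 0, -0.08], [0, 0, 0], [0, 0, 0], [0, 0, 0], [0, 0, 0], [0, 0, -0.5], [0, 0, -1], [0, 0, -1.5], [0, 0, -2], [0, 0, -2.5], [0, 0, -2.5], [0, 0, -2.5], [0, 0, -1.5], [0, 0, 0], [0, 0, 0], [0, 0, 0]], "angular": [[0, 0, 0], [0, 0, 0], [0, 0, 0], [0, 0, 0], [0, 0, 0], [0, 0, 0], [0, 0, 0], [0, 0, 0], [0, 0, 0], [0, 0, 0], [0, 0, 0], [0, 0, 0], [0, 0, 0], [0, 0, 0], [0, 0, 0], [0, 0, 0]]}}

```text
clock: 54.3
position: [0.4648, 0.3952, 0.1226]
ee_rot: [3.126, -0.301, -0.001]
force: [-0.2, 0.2, -0.7]
width: 0.994
gripper_force: 0.0
```

>>> {"name": "carry_out", "arguments": {"claw": [9.1, 9.1, 9.1, 9.1, 9.1, 9.1, 9.1, 9.1, 9.1, 9.1, 9.1, 9.1, 9.1, 9.1, 9.1, 9.1, 9.1, 9.1], "delta_pos": [[0.3, 1.5, -1], [0.6, 3.2, 0], [0.6, 3.2, 0], [0.6, 3.2, 0], [0.6, 3.2, 0], [0.6, 3.2, 0], [0.6, 3.2, 0], [0.6, 3.2, 0], [0.6, 3.2, 0], [0.6, 3.2, 0], [0.6, 3.2, 0], [0.6, 3.2, 0], [0.6, 3.2, 0], [0.6, 3.2, 0], [0.6, 3.2, 0], [0.6, 3.2, 0], [0, 0, 0], [0, 0, 0]], "angular": [[0, 0, 0], [0, 0, 0], [0, 0, 0], [0, 0, 0], [0, 0, 0], [0, 0, 0], [0, 0, 0], [0, 0, 0], [0, 0, 0], [0, 0, 0], [0, 0, 0], [0, 0, 0], [0, 0, 0], [0, 0, 0], [0, 0, 0], [0, 0, 0], [0, 0, 0], [0, 0, 0]]}}

```text
clock: 56.1
position: [0.461, -0.109, 0.1332]
ee_rot: [3.127, -0.306, -0.001]
force: [0.4, -0.1, 0.1]
width: 0.99
gripper_force: 0.0
```

```bash
python3 - <<'E'
from h import *
go(.471,-.134,.05,-11.5)
p2=arm.get_image("scene"); p=arm.get_image("top")
for l,z in(("radio_board",.0264),("controller_board",.0264),("power_board",.0204),("heat_sink",.027)): print(l,rect(p,l,z),rect(p2,l,z))
cv2.imwrite("pics/z.png",np.vstack([cv2.resize(p["frame"][170:320,120:350],(460,300),interpolation=cv2.INTER_CUBIC),cv2.resize(p2["frame"][230:390,160:400][:150],(460,288),interpolation=cv2.INTER_CUBIC)])[:,:,::-1])
E
```

```text
clock 56.1 pos [ 0.461  -0.109   0.1332] turn [0.    0.001 0.006] then cm [1.48 2.25 8.32] w 0.99 gf 0.0 F [ 0.4 -0.1  0.1]
radio_board (array([479.3,  41.5]), array([66.8, 43.9]), -0.8, 0.72, np.uint64(572)) (array([473.7,  45.9]), array([77.9, 54.3]), -0.6, 0.93, np.uint64(337))
controller_board (array([482. , 213.2]), array([94.4, 57.3]), 0.6, 0.6, np.uint64(1023)) (array([475.4, 218.6]), array([113. ,  64.7]), -1.9, 0.72, np.uint64(747))
power_board (array([465.7, 395.4]), array([123.7,  71.7]), -12.2, 0.71, np.uint64(1658)) (array([464.2, 396.3]), array([132. ,  68.5]), -11.1, 0.79, np.uint64(1394))
heat_sink (array([609.3, 361.7]), array([39.2, 37.2]), 81.9, 0.66, np.uint64(260)) (array([596.9, 368.2]), array([53.7, 39.3]), -11.4, 0.78, np.uint64(245))
```

View pics/z.png

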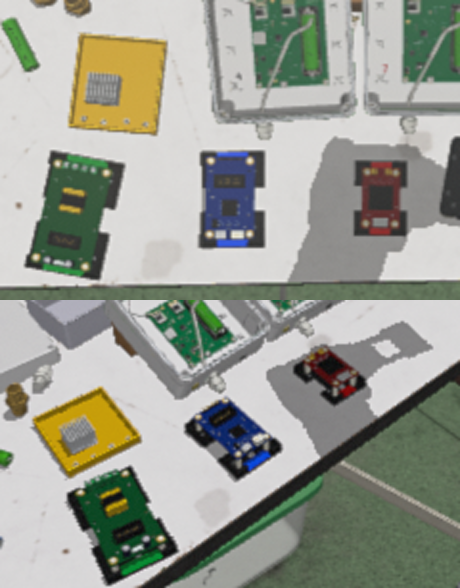

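Both views show the heat sink flat in the tray and the green, blue and red boards centred in their own cradles to within about 2 mm. I'm handing in.

```bash
python3 -c "
from cell import arm
print(arm.sign_off())"
```

```text
the job is handed in; nothing more can be done
None
```

The job is handed in at about 56 s: the heat sink is flat in the yellow tray, the red, blue and green boards are in their own cradles within about 2 mm of centre, and the arm never went near the screwdriver or side cutters; no verdict was returned.

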